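Find the eccentric's heavy side by feel and hold it down

TASK

The proof press's throw-off eccentric stands on the bench in its closed housing, where its heavy side cannot be seen. Turn it by the star wheel, feel which side is the heavy one, and bring the heavy side straight down, to the bottom. Finish while still gripping a spoke of the star wheel, holding it still like that so that I can pin the lever on the shaft, and leave everything else on the bench where it lies.

Things in the scene. Friction and masses are not known exactly. Their poses are not given: they have to be found in the camera images.
- axle (a point): Centre of the star wheel's hub, on the shaft's axis, 150 mm above the bench. Axes are the housing's and do not turn with the wheel: y along the level shaft towards the housing, z up, x level in the star wheel's plane. Hub 68 mm in diameter, 44 mm long in y, shaft end 34 mm to -y. Five plain round steel spokes, 16 mm thick, 72 degrees apart in this plane, stand out to 130 mm from the axis.
- housing: Closed grey iron housing with the eccentric inside, fixed to the bench; origin under its foot plate's centre, 95 mm to +y of axle and 150 mm below it, same axes. Foot plate 190 (x) by 140 (y) by 14 mm. Above it a lying drum 142 mm in diameter about the shaft, 92 mm long in y, 49 to 141 mm from the star wheel's plane; bearing boss 56 mm in diameter from 33 mm on; nipple to 80 mm above the axis.
- star (a joint): Turn of star wheel and shaft, rad, endless; positive carries its top towards +x of axle; 0 with one spoke straight up. The seals drag evenly, 0.52 N m either way, more than the eccentric can overcome: the wheel stays where it is left, and does not swing by itself. Turning is hardest as the heavy side is lifted past shaft level, easiest as it comes down past it, and average at top and bottom.
- spoke (a point): Middle of the grip of the spoke that is straight up when star is 0, 105 mm from the axis; turns with the wheel. All five spokes look alike and none tells where the eccentric is: that is keyed to the shaft at an angle different each time, 2.2 to 3.1 kg, its centre 15 mm off the axis (0.32 to 0.46 N m when level with the shaft), at the start never within 60 degrees of the bottom.
- lever_mid (a point): Throw-off lever, a flat steel arm 123 mm long with a pin standing 48 mm high, lying on the +y side of the housing: free-standing bystander, not part of the job; the point is at its centre.
- spanner_grip (a point): Steel spanner, 170 mm long, lying flat on the -y side of the star wheel: bystander, not part of the job; the point is on its handle.
- stick_mid (a point): Composing stick, a steel tray 240 by 52 by 23 mm with type in it, lying at the left: free-standing bystander, not part of the job; the point is at its centre.
- furniture_mid (a point): Two wooden spacer strips, one on the other, 154 by 40 by 32 mm, lying at the far left: free-standing bystander, not part of the job; the point is at its centre.
- quoin_mid (a point): Steel quoin, a pair of wedges 79 by 34 by 20 mm, lying at the right, beside the hammer: free-standing bystander, not part of the job; the point is at its centre.
- mallet_grip (a point): Hammer, 260 mm long, lying at the right: bystander, not part of the job; the point is on its handle.
- oil_mid (a point): Grey oil bottle, 56 mm in diameter, 130 mm high, standing at the right: free-standing bystander, not part of the job; the point is at its centre.

How it is judged:
By the outcome, as a careful person would: the job done as asked, in the order asked, and still so for the second after the job is handed in, while the arm keeps its last pose, push and grip.
It also fails if it takes over 72 s, if anything falls off the work surface, if the arm or the gripper's body presses on something with over 40 N, if the wrist force passes 120 N, or if a joint passes its speed limit or range.

ROBOT

A 7-joint arm with a two-finger parallel gripper is mounted at the origin on the work surface. World frame = base frame: x ahead of the robot, y to its left, z up, the work surface at z = 0. Lengths are in mm, angles in rad, forces in N, time in s.
With the tool pointing down it reaches from about 425 to 975 mm from the base axis. Payload 16.7 kg.
Tool frame: the origin (TCP) lies at the very end of the fingers, on their centre line; the grasp point (between the pads) lies 19 mm behind it; z points along the fingers, y is the direction in which the jaws open and shut (so a half turn about z gives the same grasp; the last joint's range is limited). The gripper opens to 85 mm and grips with 20 to 120 N. Pads are 22 mm wide; open, the fingers measure 114 mm over their backs; the gripper's body (76 mm by 85 mm) begins 54 mm behind the grasp point. The pads swing forward as they close: fully open they stand 13 mm farther back than shut.
Start: joints at [1.135, 0.426, 0.074, 1.606, -0.034, 1.111, -0.067], TCP at [190.916, -647.4, 231.302] pointing down, gripper open.
Joint ranges: [-2.85, 2.85], [-0.5, 2.14], [-1.23, 1.37], [0.21, 2.46], [-1.02, 4.16], [0.16, 2.05], [-2.73, 2.73]. Speed limits (rad/s): [1.89, 1.89, 2.39, 2.39, 3.01, 3.01, 3.01].

INTERFACE

Orientations are given as a rotation vector (axis times angle).
In Python, from plant import sensors, vision, ctrl, nets gives the robot as it stands.
- The arm moves only by the tool play_rows, never from a script. Its argument "steps" is a list of rows, each a list of 4 numbers: the shift along the tool's x, y, z in cm, then the turn about the tool's z in rad. A call has 1 to 5 rows; each row is the pose to reach, as a shift and turn from the pose measured when the call began, along the tool's axes at that moment; what a row does not reach only later rows make up. A row lasts 1/10 s, in which the tool goes at most 50 mm and 8.59 degrees, less where a joint would pass 70% of its speed; a pose out of reach is approached as far as the arm can. A call with a gripper value outside its range is refused whole. "claw" is the finger opening in cm, from 0 to 8.54, set as the call begins (left out, the last holds). The fingers move at their own pace and stop on an object; "newtons" is the grip in N (left out, the last holds). Time passes only in rows, so rows that repeat a pose let the fingers close. It gives the time, the measured TCP pose, the force and the opening at its end, in the units of the state.
- sensors.state(): the state, without advancing time (a new reading comes with each control period).
- vision.grab_frame(name): name is "side" or "top" or "wrist"; returns (picture, depth): 400x640x3 uint8, red, green, blue; 400x640 float32, mm along the optical axis (not along the pixel's ray), 0 where there is no reading.
- vision.calibration(name): a dict with "fovy" (degrees; the focal length in pixels is half the picture's height over the tangent of half this angle, whatever the lens; pixels are square), "cx", "cy" (the principal point, pixels), "world_from_camera" (4x4, takes a point from camera to world coordinates). Camera axes: x right, y down, z forward; pixel columns grow to the right and rows downward; lengths in mm; the calibration is good to about 2 mm. A picture is of the moment at which its call begins: read the wrist's pose just before it. calibration takes no time and is no camera call; for the wrist camera it gives the pose at the moment of the call.
- ctrl.job_done(): hands the job in, once; it reports no verdict.
Trained networks look in the newest picture that a camera, given by its name, has taken for a name from the list of things; names that differ only in an ending like _2 or _b are one class to them, and where a whole thing is asked for, a point or a joint stands for the part that bears it (a point fixed in the world has none). Each returns a list of dicts, best first, with "confidence" (0 to 1); they miss things now and then, are a little off and sometimes report something else, mostly with a low value. They report only what shows in the picture. A call takes as long as a camera call.
- nets.boxes_of(camera, label): "at" ([column, row] in pixels, amid what is visible of it).
- nets.trace(camera, label): "region" (400x640 bool, what is visible of it) and "at" ([column, row] in pixels, amid what is visible of it).
The state is a dict: "time_s": time; "joint_positions": joint angles; "joint_vel": joint speeds; "effort": joint torques, N m; "tool_pos": TCP position; "tcp_rot": TCP orientation; "contact_force": force on the tool from outside, world axes, zero at the start; "wrist_torque": the same for the moment, N m; "width": finger opening in mm.
Only numpy, scipy, OpenCV 4.12 (cv2) and the standard library are available. Lean on these libraries where they do the work, as an engineer would, in place of code of your own. Each camera call takes 0.05 s, during which the arm holds its last target.

## Working session

There is one attempt and no reset: what is moved stays moved. The work goes in short steps, Python scripts to look and compute and a tool call to move; the robot and the scene stay as the last step left them, time stands still between calls to the robot, and variables do not carry over. Pictures are saved under pics/ and viewed, and the job is handed in when it is done.

Besides the shell and the picture viewer there is one more tool, called after "Call:" by a JSON object that holds its "fn" and its "kwargs", one argument or row to a line. play_rows: Moves the arm, as the interface text tells. Its arguments: {"type":"object","properties":{"steps":{"type":"array","items":{"type":"array","items":{"type":"number"}}},"claw":{"type":"number"},"newtons":{"type":"number"}},"required":["steps"]}

```bash
mkdir -p pics; ls; cat > h.py <<'E'
import numpy as np,cv2
from plant import sensors,vision,ctrl,nets
from scipy.spatial.transform import Rotation as R
def pt(cal,u,v,d,):
    f=200/np.tan(np.radians(cal['fovy'])/2)
    p=np.array([(u-cal['cx'])*d/f,(v-cal['cy'])*d/f,d,1])
    return (np.array(cal['world_from_camera'])@p)[:3]
def cloud(cal,dep):
    f=200/np.tan(np.radians(cal['fovy'])/2)
    v,u=np.mgrid[0:400,0:640]
    P=np.stack([(u-cal['cx'])*dep/f,(v-cal['cy'])*dep/f,dep,np.ones_like(dep)],-1)
    return (P@np.array(cal['world_from_camera']).T)[...,:3]
E
python3 - <<'E'
from h import *
s=sensors.state();print(s)
for n in ['side','top','wrist']:
    c=vision.calibration(n);p,d=vision.grab_frame(n);cv2.imwrite(f'pics/{n}0.png',p[...,::-1]);np.savez(f'{n}0.npz',p=p,d=d,cal=np.array(c,dtype=object))
    print(n,c)
E
```

```text
pics
{'time_s': 0.0, 'joint_positions': array([ 1.13448736,  0.42672595,  0.07382819,  1.60661439, -0.03409202,
        1.11078693, -0.06707801]), 'joint_vel': array([-1.09873889e-04, -1.36405533e-03, -4.30695169e-04,  1.13369127e-03,
       -4.91776380e-04,  1.51295738e-04, -9.22893552e-05]), 'effort': array([-1.56093083e-04, -9.49820423e+01,  3.76135871e+00, -4.63508284e+01,
        1.93444302e-02,  1.02679300e-02,  2.27248296e-05]), 'tool_pos': array([ 190.82087208, -647.04104622,  230.6106974 ]), 'tcp_rot': array([-3.10810788e+00, -4.48820026e-01,  4.28347822e-04]), 'contact_force': array([-0.35494522,  0.45214128,  1.12668727]), 'wrist_torque': array([0.01350482, 0.0260626 , 0.006477  ]), 'width': 85.07835717495817}
side {'fovy': 52.570841015347426, 'cx': 324.0417458934802, 'cy': 198.5563579888598, 'world_from_camera': array([[ 9.45859826e-01, -1.75378326e-01,  2.73114687e-01,
         1.10188876e+02],
       [-3.23830074e-01, -4.52912822e-01,  8.30664830e-01,
        -1.30662142e+03],
       [-2.19834636e-02, -8.74135240e-01, -4.85184819e-01,
         9.26233932e+02],
       [ 
[... 272 characters left out ...]
  [-9.99626184e-01,  2.68813358e-02,  4.98853907e-03,
        -4.02692902e+01],
       [-7.53587155e-03, -9.55110087e-02, -9.95399848e-01,
         1.59730969e+03],
       [ 0.00000000e+00,  0.00000000e+00,  0.00000000e+00,
         1.00000000e+00]])}
wrist {'fovy': 68.98488588706368, 'cx': 318.73400294730607, 'cy': 198.87463480245142, 'world_from_camera': array([[ 2.82630626e-01, -9.07633512e-01, -3.10356790e-01,
         2.70943883e+02],
       [-9.59227497e-01, -2.67965436e-01, -8.98728768e-02,
        -6.23201309e+02],
       [-1.59325769e-03,  3.23103594e-01, -9.46362261e-01,
         3.74319914e+02],
       [ 0.00000000e+00,  0.00000000e+00,  0.00000000e+00,
         1.00000000e+00]])}
```

View pics/side0.png

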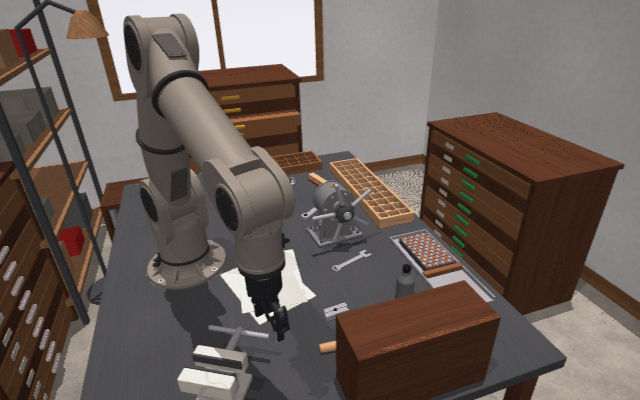

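View pics/top0.png

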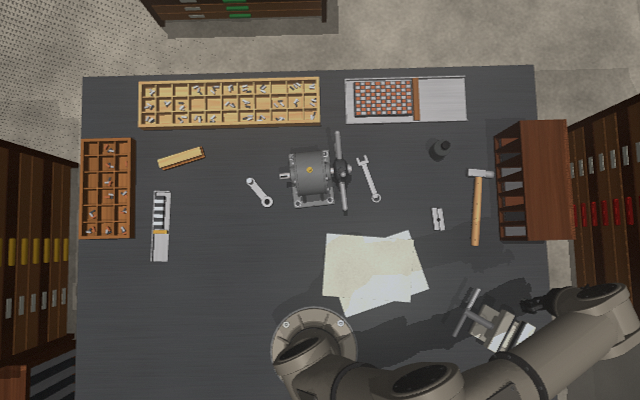

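```bash
python3 - <<'E'
from h import *
s=sensors.state();Rm=R.from_rotvec(s['tcp_rot']).as_matrix();print(Rm.round(3))
z=np.load('side0.npz',allow_pickle=True);c=z['cal'].item();S=cloud(c,z['d'])
z2=np.load('top0.npz',allow_pickle=True);T=cloud(z2['cal'].item(),z2['d'])
np.save('S.npy',S);np.save('T.npy',T)
for n,uv in [('side hub',(346,214)),('drum',(330,190))]: print(n,S[uv[1],uv[0]])
for n,uv in [('top hub',(341,173)),('drumL',(290,173)),('nipple',(309,170)),('sp',(338,135)),('sp2',(345,210))]: print(n,T[uv[1],uv[0]])
im=cv2.resize(z['p'][150:260,280:400],None,fx=5,fy=5,interpolation=cv2.INTER_CUBIC);cv2.imwrite('pics/sidez.png',im[...,::-1])
im=cv2.resize(z2['p'][120:230,240:390],None,fx=5,fy=5,interpolation=cv2.INTER_CUBIC);cv2.imwrite('pics/topz.png',im[...,::-1])
E
```

```text
[[ 0.959  0.283 -0.   ]
 [ 0.283 -0.959  0.001]
 [-0.    -0.001 -1.   ]]
side hub [ 579.30576456 -131.55992156  158.86218823]
drum [554.07508519 -31.06264009 213.18204026]
top hub [556.80338829 -98.21194004 266.35353453]
drumL [574.33716885  55.13205739 171.29067317]
nipple [573.26088372  -5.32408952 231.07175522]
sp [679.29477215 -94.87438802 217.21480644]
sp2 [ 456.01323248 -111.60892596  160.60963557]
```

View pics/sidez.png

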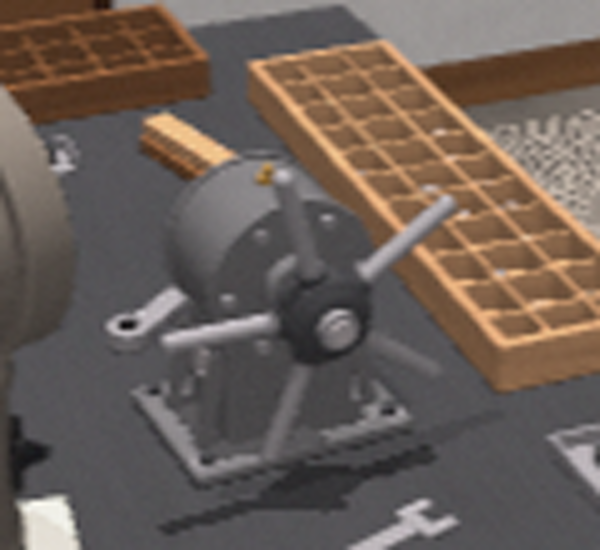

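View pics/topz.png

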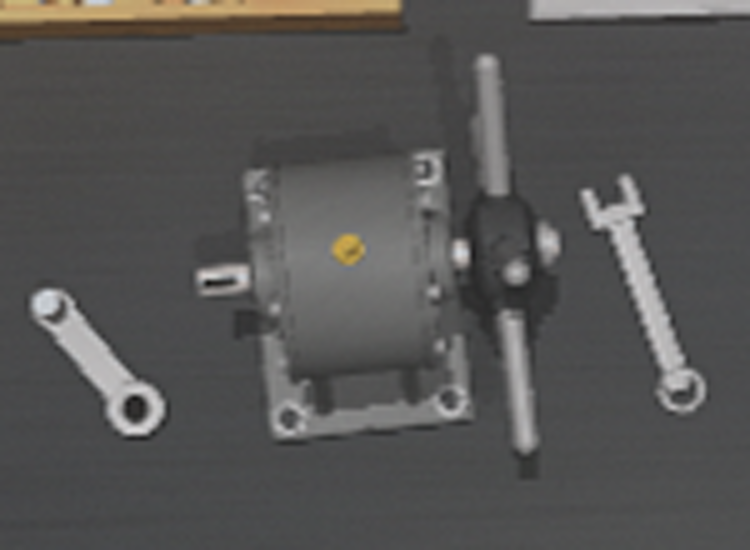

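```bash
cat > fit.py <<'E'
from h import *
from scipy.optimize import least_squares
def fit(S,T,x0=(573,-103,0.075,-0.12),zc=150,yawfix=None):
    P=np.concatenate([S.reshape(-1,3),T.reshape(-1,3)])
    def loc(P,x):
        c,s=np.cos(x[2]),np.sin(x[2]);d=P-np.array([x[0],x[1],zc])
        return np.stack([d[:,0]*c+d[:,1]*s,-d[:,0]*s+d[:,1]*c,d[:,2]],1)
    x=np.array(x0,float)
    for it in range(4):
        L=loc(P,x);r=np.hypot(L[:,0],L[:,2])
        m=(abs(L[:,1])<18)&(r>45)&(r<138)&(L[:,2]>-110)
        Q=P[m]
        def res(x):
            L=loc(Q,x);a=np.arctan2(L[:,0],L[:,2]);k=np.round((a-x[3])/(2*np.pi/5));b=x[3]+k*2*np.pi/5
            perp=L[:,0]*np.cos(b)-L[:,2]*np.sin(b)
            return np.hypot(perp,L[:,1])-8
        o=least_squares(res,x,loss='soft_l1',f_scale=2);x=o.x
    return x,len(Q),np.median(abs(o.fun))
if __name__=='__main__':
    S=np.load('S.npy');T=np.load('T.npy')
    print(fit(S,T));print(fit(S,S));print(fit(T,T))
    for a in(-.5,-.3,.1,.3,):print(fit(S,T,(573,-103,.075,a)))
E
python3 fit.py
python3 - <<'E'
from h import *
T=np.load('T.npy').reshape(-1,3);print(T.shape)
# drum points top
m=(T[:,1]>-45)&(T[:,1]<30)&(T[:,2]>180)&(T[:,2]<226)&(abs(T[:,0]-573)<80)
Q=T[m]
from scipy.optimize import least_squares
def res(x):
    c,s=np.cos(x[1]),np.sin(x[1]);lx=(Q[:,0]-x[0])*c+(Q[:,1]+103)*s
    return np.hypot(lx,Q[:,2]-150-x[2])-71
o=least_squares(res,[573,.075,0],loss='soft_l1',f_scale=2);print(o.x,len(Q),np.median(abs(o.fun)))
E
```

```text
(array([ 5.84508526e+02, -1.01428078e+02,  8.54819918e-02, -2.61363860e-01]), 778, np.float64(1.444366611384158))
(array([ 5.85121007e+02, -1.01402599e+02,  8.84804273e-02, -2.60233148e-01]), 854, np.float64(1.5501621573178568))
(array([ 5.83409660e+02, -1.01474209e+02,  8.49904185e-02, -2.59405685e-01]), 706, np.float64(1.3912912959419135))
(array([ 5.84508526e+02, -1.01428078e+02,  8.54819916e-02, -2.61363860e-01]), 778, np.float64(1.4443666124011))
(array([ 5.84508526e+02, -1.01428078e+02,  8.54819911e-02, -2.61363860e-01]), 778, np.float64(1.444366615813467))
(array([ 5.84508526e+02, -1.01428078e+02,  8.54819914e-02, -2.61363860e-01]), 778, np.float64(1.4443666139855056))
(array([ 5.84508527e+02, -1.01428078e+02,  8.54819891e-02, -9.05782331e+00]), 778, np.float64(1.444366461271445))
(256000, 3)
[ 5.85889056e+02  9.86097349e-02 -3.51648059e+00] 965 1.650877805948653
```

```bash
cat > mv.py <<'E'
from h import *
A=np.array([584.5,-101.4,150.]);YAW=.0855
ex=np.array([np.cos(YAW),np.sin(YAW),0]);ey=np.array([-np.sin(YAW),np.cos(YAW),0]);ez=np.array([0,0,1.])
def g(deg,r=105,up=0,off=0): # TCP target for grasp at angle
    a=np.radians(deg);return A+ex*r*np.sin(a)+ez*(r*np.cos(a)-19+up)+ey*off
def rel(p):
    s=sensors.state();M=R.from_rotvec(s['tcp_rot']).as_matrix();yaw=np.arctan2(M[1,0],M[0,0])
    return (M.T@(p-s['tool_pos'])/10).round(2), round(yaw-YAW,3)
def where():
    s=sensors.state();d=s['tool_pos']+np.array([0,0,19])-A;x,y,z=d@ex,d@ey,d[2]
    F=s['contact_force'];M=s['wrist_torque']
    print('t',round(s['time_s'],2),'ang',np.degrees(np.arctan2(x,z)).round(2),'r',np.hypot(x,z).round(1),'off',y.round(1),'F loc',(F@ex).round(2),(F@ey).round(2),F[2].round(2),'M',(M@ex).round(3),(M@ey).round(3),M[2].round(3),'w',s['width'].round(1),s['tool_pos'].round(1))
    return x,y,z,F,M,s
E
python3 - <<'E'
from mv import *
where();print(rel(g(-15,up=80)))
E
```

```text
Traceback (most recent call last):
  File "mv.py", line 12, in where
    print('t',round(s['time_s'],2),'ang',np.degrees(np.arctan2(x,z)).round(2),'r',np.hypot(x,z).round(1),'off',y.round(1),'F loc',(F@ex).round(2),(F@ey).round(2),F[2].round(2),'M',(M@ex).round(3),(M@ey).round(3),M[2].round(3),'w',s['width'].round(1),s['tool_pos'].round(1))
                                                                                                                                                                                                                                      ^^^^^^^^^^^^^^^^
AttributeError: 'float' object has no attribute 'round'
```

```bash
sed -i "s/s\['width'\].round(1)/round(float(s['width']),1)/; s/M\[2\].round(3)/round(float(M[2]),3)/" mv.py
python3 - <<'E'
from mv import *
where();print(rel(g(-15,up=80)))
E
```

```text
t 0.15 ang -77.19 r 450.0 off -510.1 F loc -0.48 1.02 -0.5 M -0.029 0.017 0.054 w 85.5 [ 190.8 -647.1  230.8]
(array([ 50.53, -41.76,  -8.13]), np.float64(0.201))
```

Call:
{"fn": "play_rows", "kwargs": {
  "steps": [
    [3,-3,-9,0.1],
    [7,-6,-9,0.2],
    [11,-9.3,-9,0.2],
    [15,-12.5,-9,0.2],
    [19,-15.8,-9,0.2]
  ],
  "claw": 6,
  "newtons": 40
}}

```text
time_s: 0.65
tool_pos: [309.6, -469.1, 320.4]
tcp_rot: [-3.139, -0.136, -0.0]
contact_force: [1.9, -0.3, -0.7]
width: 60.3
```

```bash
python3 - <<'E'
from mv import *
where();print(rel(g(-15,up=80)))
E
```

```text
t 0.65 ang -58.19 r 359.2 off -342.9 F loc 1.82 -0.42 -0.72 M -0.06 -0.058 -0.016 w 60.3 [ 309.6 -469.1  320.4]
(array([ 27.85, -34.26,   0.8 ]), np.float64(0.001))
```

Call:
{"fn": "play_rows", "kwargs": {
  "steps": [
    [3.2,-3.8,0.4,0],
    [6.4,-7.6,0.8,0],
    [9.6,-11.4,0.8,0],
    [12.8,-15.2,0.8,0],
    [16,-19,0.8,0]
  ]
}}

```text
time_s: 1.15
tool_pos: [453.0, -264.5, 312.5]
tcp_rot: [3.139, 0.136, 0.001]
contact_force: [0.4, -1.7, 0.3]
width: 60.3
```

```bash
python3 - <<'E'
from mv import *
where();print(rel(g(-15,up=80)))
E
```

```text
t 1.15 ang -38.6 r 232.3 off -151.3 F loc 0.27 -1.7 0.32 M -0.052 -0.074 -0.008 w 60.3 [ 453.  -264.5  312.5]
(array([ 1.179e+01, -1.512e+01,  1.000e-02]), np.float64(0.001))
```

Call:
{"fn": "play_rows", "kwargs": {
  "steps": [
    [3.2,-4.0,0,0],
    [6.4,-8,0,0],
    [9.6,-12,0,0],
    [11.8,-15.1,0,0],
    [11.8,-15.1,0,0]
  ]
}}

```text
time_s: 1.65
tool_pos: [559.7, -97.6, 312.2]
tcp_rot: [-3.136, -0.148, -0.001]
contact_force: [1.2, -0.0, -0.4]
width: 60.0
```

```bash
python3 - <<'E'
from mv import *
where();
c=vision.calibration('wrist');p,d=vision.grab_frame('wrist');cv2.imwrite('pics/w1.png',p[...,::-1])
p,d2=vision.grab_frame('side');cv2.imwrite('pics/s1.png',cv2.resize(p[100:270,220:440],None,fx=3.5,fy=3.5)[...,::-1])
W=cloud(c,d)
from fit import fit
T=np.load('T.npy');print(fit(W,W,(584.5,-101.4,.0855,-.261)),fit(np.concatenate([W.reshape(-1,3),np.load('S.npy').reshape(-1,3)]),T,(584.5,-101.4,.0855,-.261)))
print(rel(g(-15)))
E
```

```text
t 1.65 ang -7.67 r 182.8 off 5.9 F loc 1.21 -0.11 -0.36 M -0.01 -0.01 0.006 w 60.0 [559.7 -97.6 312.2]
(array([ 5.85014177e+02, -9.89575131e+01,  8.54241874e-02, -2.62972708e-01]), 7418, np.float64(0.5179776530408002)) (array([ 5.84851074e+02, -9.93848986e+01,  8.74005207e-02, -2.61693314e-01]), 4490, np.float64(0.6601661943432333))
(array([-0.03,  0.07,  7.97]), np.float64(0.003))
```

View pics/w1.png

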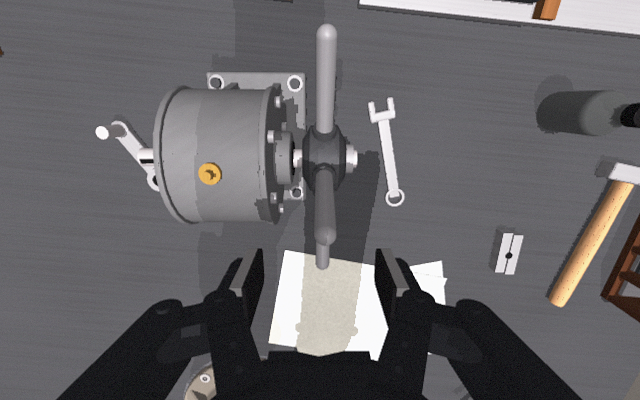

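View pics/s1.png

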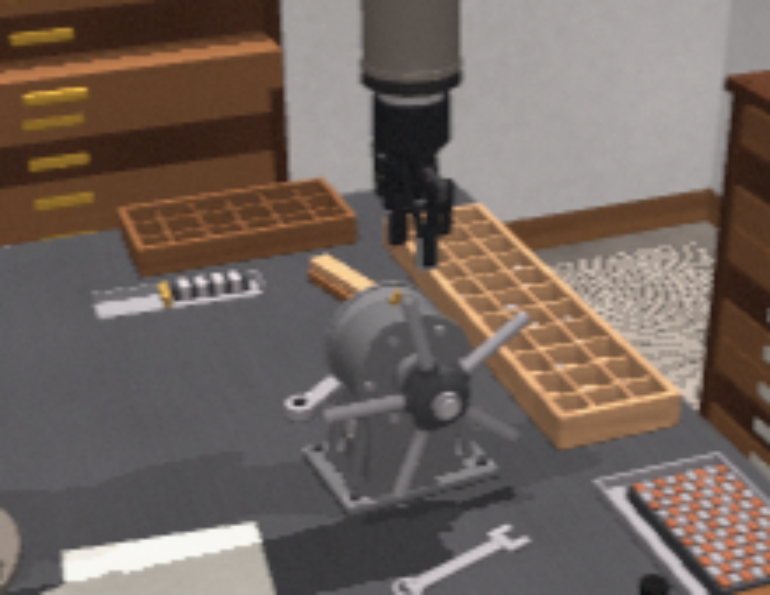

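```bash
sed -i 's/584.5,-101.4,150.\]);YAW=.0855/584.9,-99.4,150.]);YAW=.0865/' mv.py; python3 - <<'E'
from mv import *
where();print(rel(g(-15)))
E
```

```text
t 1.75 ang -8.61 r 183.2 off -1.2 F loc -0.03 -0.38 0.54 M -0.01 0.039 0.032 w 59.8 [ 557.7 -103.   312.1]
(array([ 0.03, -0.12,  7.97]), np.float64(0.002))
```

Call:
{"fn": "play_rows", "kwargs": {
  "steps": [
    [0,-0.1,2.5,0],
    [0,-0.1,5,0],
    [0,-0.1,7.5,0],
    [0,-0.1,7.95,0],
    [0,-0.1,7.95,0]
  ]
}}

```text
time_s: 2.25
tool_pos: [556.9, -103.0, 232.4]
tcp_rot: [-3.139, -0.137, 0.003]
contact_force: [-0.4, -0.2, 0.3]
width: 60.0
```

Call:
{"fn": "play_rows", "kwargs": {
  "steps": [
    [0,0,0,0],
    [0,0,0,0],
    [0,0,0,0],
    [0,0,0,0]
  ],
  "claw": 0,
  "newtons": 40
}}

```text
time_s: 2.65
tool_pos: [557.2, -102.2, 233.5]
tcp_rot: [-3.138, -0.138, 0.001]
contact_force: [-4.4, 4.1, 9.0]
width: 15.1
```

```bash
python3 - <<'E'
from mv import *
where();print(rel(g(-15)))
p,d=vision.grab_frame('wrist');cv2.imwrite('pics/w2.png',p[...,::-1])
where()
E
```

```text
t 2.65 ang -15.17 r 106.2 off -0.4 F loc -3.99 4.5 8.98 M 0.898 0.597 0.014 w 15.1 [ 557.2 -102.2  233.5]
(array([ 0.06, -0.04,  0.11]), np.float64(0.001))
t 2.7 ang -15.16 r 106.2 off -0.4 F loc -3.09 5.06 8.24 M 1.005 0.591 -0.013 w 15.2 [ 557.2 -102.2  233.5]
```

View pics/w2.png

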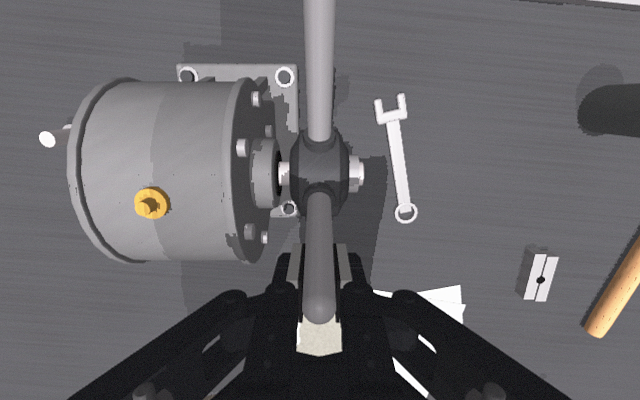

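```bash
cat >> mv.py <<'E'
import json,sys
def log(tgt=None,r=105,n=5,step=2.0):
    x,y,z,F,M,s=where()
    jv=np.abs(s['joint_vel']).max()
    with open('log.jsonl','a') as f: f.write(json.dumps(dict(t=float(s['time_s']),x=x,y=y,z=z,F=[float(F@ex),float(F@ey),float(F[2])],M=[float(M@ex),float(M@ey),float(M[2])],jv=float(jv)))+'\n')
    print('tq(h=.19)',round(((z/1000+.19)*(F@ex)-x/1000*F[2]+M@ey),3),'jv',round(jv,3))
    a0=np.degrees(np.arctan2(x,z))
    if tgt is not None:
        n=min(n,max(1,int(np.ceil(abs(tgt-a0)/step))))
        print([[*rel(g(a0+np.sign(tgt-a0)*min(step*(i+1),abs(tgt-a0)),r,off=0))[0].tolist(),float(rel(A)[1])] for i in range(n)])
E
cat > l <<'E'
python3 -c "
from mv import *
log($1,$2)"
E
chmod +x l; ./l 90 106
```

```text
t 2.7 ang -15.16 r 106.2 off -0.4 F loc -3.09 5.06 8.24 M 1.005 0.591 -0.013 w 15.2 [ 557.2 -102.2  233.5]
tq(h=.19) -0.084 jv 0.001
[[0.37, -0.04, -0.07, 0.001], [0.73, -0.04, -0.15, 0.001], [1.09, -0.03, -0.21, 0.001], [1.46, -0.03, -0.26, 0.001], [1.82, -0.03, -0.3, 0.001]]
```

Call:
{"fn": "play_rows", "kwargs": {
  "steps": [
    [0.37,-0.04,-0.07,0],
    [0.73,-0.04,-0.15,0],
    [1.09,-0.03,-0.21,0],
    [1.46,-0.03,-0.26,0],
    [1.82,-0.03,-0.3,0]
  ]
}}

```text
time_s: 3.2
tool_pos: [573.6, -100.7, 236.1]
tcp_rot: [-3.138, -0.137, 0.007]
contact_force: [-11.3, -0.9, -1.2]
width: 14.8
```

```bash
./l 90 106
```

```text
t 3.2 ang -6.19 r 105.7 off -0.3 F loc -11.37 0.03 -1.19 M -0.043 2.524 0.041 w 14.8 [ 573.6 -100.7  236.1]
tq(h=.19) -0.845 jv 0.08
[[0.37, -0.03, -0.06, 0.001], [0.73, -0.03, -0.08, 0.001], [1.1, -0.03, -0.09, 0.001], [1.47, -0.03, -0.09, 0.001], [1.84, -0.03, -0.07, 0.001]]
```

Call:
{"fn": "play_rows", "kwargs": {
  "steps": [
    [0.37,-0.03,-0.06,0],
    [0.73,-0.03,-0.08,0],
    [1.1,-0.03,-0.09,0],
    [1.47,-0.03,-0.09,0],
    [1.84,-0.03,-0.07,0]
  ]
}}

```text
time_s: 3.7
tool_pos: [590.2, -99.3, 236.4]
tcp_rot: [-3.139, -0.136, 0.013]
contact_force: [-11.7, -1.7, 3.8]
width: 14.8
```

```bash
./l 90 106
```

```text
t 3.7 ang 2.87 r 105.5 off -0.3 F loc -11.84 -0.68 3.77 M -0.139 2.77 -0.018 w 14.8 [590.2 -99.3 236.4]
tq(h=.19) -0.748 jv 0.079
[[0.37, -0.03, -0.03, 0.0], [0.74, -0.03, 0.01, 0.0], [1.11, -0.03, 0.06, 0.0], [1.47, -0.03, 0.12, 0.0], [1.83, -0.03, 0.19, 0.0]]
```

Call:
{"fn": "play_rows", "kwargs": {
  "steps": [
    [0.37,-0.03,-0.03,0.0],
    [0.74,-0.03,0.01,0.0],
    [1.11,-0.03,0.06,0.0],
    [1.47,-0.03,0.12,0.0],
    [1.83,-0.03,0.19,0.0]
  ]
}}

```text
time_s: 4.2
tool_pos: [607.0, -97.8, 234.2]
tcp_rot: [3.138, 0.136, -0.018]
contact_force: [-9.6, -1.3, 0.9]
width: 14.7
```

```bash
./l 90 106
```

```text
t 4.2 ang 12.09 r 105.5 off -0.3 F loc -9.67 -0.48 0.88 M -0.343 2.389 -0.091 w 14.7 [607.  -97.8 234.2]
tq(h=.19) -0.464 jv 0.071
[[0.37, -0.03, 0.03, -0.0], [0.73, -0.04, 0.13, -0.0], [1.08, -0.04, 0.23, -0.0], [1.43, -0.04, 0.35, -0.0], [1.78, -0.04, 0.48, -0.0]]
```

Call:
{"fn": "play_rows", "kwargs": {
  "steps": [
    [0.37,-0.03,0.03,0],
    [0.73,-0.04,0.13,0],
    [1.08,-0.04,0.23,0],
    [1.43,-0.04,0.35,0],
    [1.78,-0.04,0.48,0]
  ]
}}

```text
time_s: 4.7
tool_pos: [623.7, -96.4, 229.4]
tcp_rot: [3.138, 0.135, -0.022]
contact_force: [-8.3, -1.3, 6.0]
width: 14.9
```

```bash
./l 90 106
```

```text
t 4.7 ang 21.57 r 105.9 off -0.4 F loc -8.34 -0.6 5.99 M -0.199 1.922 -0.074 w 14.9 [623.7 -96.4 229.4]
tq(h=.19) -0.718 jv 0.067
[[0.35, -0.04, 0.12, -0.001], [0.69, -0.04, 0.27, -0.001], [1.02, -0.04, 0.43, -0.001], [1.35, -0.04, 0.61, -0.001], [1.67, -0.04, 0.79, -0.001]]
```

Call:
{"fn": "play_rows", "kwargs": {
  "steps": [
    [0.35,-0.04,0.12,0],
    [0.69,-0.04,0.27,0],
    [1.02,-0.04,0.43,0],
    [1.35,-0.04,0.61,0],
    [1.67,-0.04,0.79,0]
  ]
}}

```text
time_s: 5.2
tool_pos: [640.1, -95.0, 222.2]
tcp_rot: [3.137, 0.134, -0.022]
contact_force: [-4.4, -1.3, 8.0]
width: 14.7
```

```bash
./l 90 106
```

```text
t 5.2 ang 31.26 r 106.6 off -0.4 F loc -4.5 -0.87 8.04 M -0.214 1.186 -0.044 w 14.7 [640.1 -95.  222.2]
tq(h=.19) -0.524 jv 0.065
[[0.28, -0.04, 0.25, -0.001], [0.59, -0.04, 0.45, -0.001], [0.89, -0.04, 0.67, -0.001], [1.19, -0.04, 0.89, -0.001], [1.47, -0.04, 1.13, -0.001]]
```

Call:
{"fn": "play_rows", "kwargs": {
  "steps": [
    [0.28,-0.04,0.25,0],
    [0.59,-0.04,0.45,0],
    [0.89,-0.04,0.67,0],
    [1.19,-0.04,0.89,0],
    [1.47,-0.04,1.13,0]
  ]
}}

```text
time_s: 5.7
tool_pos: [655.2, -93.7, 212.1]
tcp_rot: [3.136, 0.134, -0.019]
contact_force: [-1.4, -0.9, 11.2]
width: 14.3
```

```bash
./l 90 106
```

```text
t 5.7 ang 41.01 r 107.5 off -0.4 F loc -1.42 -0.76 11.21 M -0.341 0.598 0.034 w 14.3 [655.2 -93.7 212.1]
tq(h=.19) -0.579 jv 0.062
[[0.18, -0.05, 0.36, -0.001], [0.45, -0.05, 0.61, -0.001], [0.71, -0.05, 0.88, -0.001], [0.96, -0.05, 1.15, -0.001], [1.2, -0.05, 1.43, -0.001]]
```

Call:
{"fn": "play_rows", "kwargs": {
  "steps": [
    [0.18,-0.05,0.36,0],
    [0.45,-0.05,0.61,0],
    [0.71,-0.05,0.88,0],
    [0.96,-0.05,1.15,0],
    [1.2,-0.05,1.43,0]
  ]
}}

```text
time_s: 6.2
tool_pos: [668.6, -92.6, 199.8]
tcp_rot: [3.136, 0.133, -0.013]
contact_force: [3.7, -1.0, 12.7]
width: 14.8
```

```bash
./l 90 106
```

```text
t 6.2 ang 50.68 r 108.5 off -0.5 F loc 3.56 -1.27 12.67 M -0.384 -0.292 -0.08 w 14.8 [668.6 -92.6 199.8]
tq(h=.19) -0.435 jv 0.059
[[0.04, -0.05, 0.45, -0.002], [0.26, -0.05, 0.74, -0.002], [0.47, -0.05, 1.05, -0.002], [0.67, -0.05, 1.36, -0.002], [0.86, -0.05, 1.68, -0.002]]
```

Call:
{"fn": "play_rows", "kwargs": {
  "steps": [
    [0.08,-0.05,0.42,0],
    [0.28,-0.05,0.74,0],
    [0.5,-0.05,1.05,0],
    [0.7,-0.05,1.36,0],
    [0.89,-0.05,1.68,0]
  ]
}}

```text
time_s: 6.7
tool_pos: [679.4, -91.7, 185.2]
tcp_rot: [3.135, 0.133, -0.005]
contact_force: [-2.2, -2.9, 5.9]
width: 14.0
```

```bash
./l 90 107
```

```text
t 6.7 ang 60.23 r 109.2 off -0.5 F loc -2.48 -2.74 5.91 M -0.578 0.85 0.016 w 14.0 [679.4 -91.7 185.2]
tq(h=.19) -0.316 jv 0.058
[[-0.01, -0.05, 0.44, -0.002], [0.16, -0.06, 0.77, -0.002], [0.32, -0.06, 1.11, -0.002], [0.46, -0.06, 1.45, -0.002], [0.6, -0.06, 1.8, -0.002]]
```

Call:
{"fn": "play_rows", "kwargs": {
  "steps": [
    [0.0,-0.05,0.42,0],
    [0.16,-0.06,0.77,0],
    [0.32,-0.06,1.11,0],
    [0.46,-0.06,1.45,0],
    [0.6,-0.06,1.8,0]
  ]
}}

```text
time_s: 7.2
tool_pos: [687.5, -91.1, 169.4]
tcp_rot: [3.134, 0.132, 0.004]
contact_force: [8.2, -2.6, 10.9]
width: 14.0
```

```bash
./l 90 107
```

```text
t 7.2 ang 69.53 r 109.9 off -0.6 F loc 7.9 -3.25 10.88 M -0.521 -1.109 0.016 w 14.0 [687.5 -91.1 169.4]
tq(h=.19) -0.424 jv 0.056
[[-0.14, -0.06, 0.45, -0.002], [-0.03, -0.07, 0.81, -0.002], [0.07, -0.07, 1.17, -0.002], [0.15, -0.07, 1.53, -0.002], [0.23, -0.07, 1.9, -0.002]]
```

Call:
{"fn": "play_rows", "kwargs": {
  "steps": [
    [0.1,-0.02,0.4,0],
    [0.17,-0.02,0.8,0],
    [0.25,-0.02,1.17,0],
    [0.33,-0.02,1.53,0],
    [0.4,-0.02,1.9,0]
  ]
}}

```text
time_s: 7.7
tool_pos: [692.7, -90.8, 151.8]
tcp_rot: [3.133, 0.132, 0.008]
contact_force: [3.8, -0.4, 8.3]
width: 13.1
```

```bash
./l 90 108; python3 - <<'E'
import json,numpy as np
from scipy.optimize import least_squares
D=[json.loads(l) for l in open('log.jsonl')][1:]
x=np.array([d['x'] for d in D])/1e3;z=np.array([d['z'] for d in D])/1e3;F=np.array([d['F'] for d in D]);M=np.array([d['M'] for d in D])
a=np.unwrap(np.arctan2(x,z))
for h in(.17,.19,.2,.21,.22,.24):
    tq=-((z+h)*F[:,0]-x*F[:,2]+M[:,1])
    B=np.c_[np.sin(a),np.cos(a)]
    c,*_=np.linalg.lstsq(B,tq-.52,rcond=None);res=tq-.52-B@c
    print(h,tq.round(2),c,np.hypot(*c),res.std())
E
```

```text
t 7.7 ang 79.13 r 110.1 off -0.7 F loc 3.77 -0.72 8.27 M -0.129 -0.367 0.113 w 13.1 [692.7 -90.8 151.8]
tq(h=.19) -0.467 jv 0.055
[[-0.14, -0.07, 0.41, -0.002], [-0.09, -0.07, 0.78, -0.002], [-0.06, -0.08, 1.16, -0.002], [-0.03, -0.08, 1.54, -0.002], [-0.02, -0.08, 1.91, -0.002]]
0.17 [0.62 0.51 0.27 0.55 0.43 0.55 0.51 0.27 0.58 0.54] [-0.03290426 -0.032547  ] 0.04628171361388828 0.11519252262800174
0.19 [0.84 0.75 0.46 0.72 0.52 0.58 0.44 0.32 0.42 0.47] [-0.20841613  0.1902857 ] 0.28221610580168977 0.09950285153713972
0.2 [0.96 0.87 0.56 0.8  0.57 0.59 0.4  0.34 0.34 0.43] [-0.29617206  0.30170205] 0.4227789231725577 0.10025852624314467
0.21 [1.07 0.98 0.66 0.88 0.61 0.61 0.36 0.37 0.27 0.39] [-0.383928   0.4131184] 0.5639747505587447 0.10689338794775702
0.22 [1.19 1.1  0.75 0.97 0.66 0.62 0.33 0.39 0.19 0.35] [-0.47168394  0.52453475] 0.7054235851886604 0.11842335230658287
0.24 [1.41 1.34 0.95 1.13 0.75 0.65 0.26 0.44 0.03 0.28] [-0.64719581  0.74736744] 0.9886457943758193 0.1512953647238373
```

```bash
python3 - <<'E'
from mv import *
for i in range(5):
    vision.grab_frame('top');log()
E
```

```text
t 7.75 ang 79.46 r 110.0 off -0.7 F loc 4.61 -1.72 4.02 M -0.314 -0.567 0.128 w 13.0 [692.7 -90.8 151.1]
tq(h=.19) -0.034 jv 0.004
t 7.8 ang 79.45 r 109.9 off -0.6 F loc 5.52 -1.99 1.05 M -0.392 -0.938 0.195 w 12.7 [692.6 -90.7 151.1]
tq(h=.19) 0.109 jv 0.002
t 7.85 ang 79.43 r 109.9 off -0.7 F loc 6.54 -0.57 -0.35 M -0.422 -0.994 0.134 w 12.9 [692.6 -90.7 151.2]
tq(h=.19) 0.417 jv 0.002
t 7.9 ang 79.43 r 109.9 off -0.7 F loc 7.72 -1.93 -0.94 M -0.403 -0.951 0.185 w 13.3 [692.6 -90.7 151.2]
tq(h=.19) 0.773 jv 0.002
t 7.95 ang 79.43 r 109.9 off -0.7 F loc 6.64 -1.3 -0.49 M -0.45 -0.947 0.102 w 12.7 [692.6 -90.7 151.2]
tq(h=.19) 0.502 jv 0.001
```

```bash
cat > an.py <<'E'
import json,numpy as np
from scipy.optimize import least_squares
def load():
    D=[json.loads(l) for l in open('log.jsonl')]
    return [d for d in D if d['jv']>.03]
if __name__=='__main__':
    D=load()
    x=np.array([d['x'] for d in D])/1e3;z=np.array([d['z'] for d in D])/1e3;F=np.array([d['F'] for d in D]);M=np.array([d['M'] for d in D])
    k=np.array([d.get('k',0) for d in D]);dr=np.array([d.get('dir',1) for d in D])
    a=np.arctan2(x,z)+k*np.radians(72)
    p=np.polyfit(F[:,0],M[:,1],1);print('My vs Fx',p,(M[:,1]-np.polyval(p,F[:,0])).std())
    # model: unknown per-sample Fx,Fz ; fit D(drag)=.52, A,phi,h,mf
    Fz=F[:,2]
    def res(q,full=False):
        As,Ac,h,mf=q
        tau=.52*dr+As*np.sin(a)+Ac*np.cos(a)   # torque tool->wheel
        # tool-side force: tau = -(z Fx - x Fz + mpad), pad moment on the tool = mf*dr ; My = -h Fx + mf*dr
        # combine Fx from F and M (weights)
        sF,sM=.7,.06
        FxM=(mf*dr-M[:,1])/h; w1=1/sF**2;w2=(h/sM)**2
        Fx=(w1*F[:,0]+w2*FxM)/(w1+w2)
        r1=(tau+(z*Fx-x*Fz+mf*dr))
        s1=np.sqrt(z**2/(w1+w2)+(x*sF)**2+.04**2)
        r2=(F[:,0]-FxM)/np.hypot(sF,sM/h)
        if full: return r1
        return np.r_[r1/s1,r2]
    o=least_squares(res,[-.3,.3,.2,.0],loss='soft_l1')
    C=np.linalg.inv(o.jac.T@o.jac);q=o.x
    ph=np.degrees(np.arctan2(-q[0],q[1])) # tau_g=A cos(a+ph); heavy angle = a+ph-90
    g=np.array([-q[1],q[0]])/np.hypot(q[0],q[1])**2
    print('As,Ac,h,mf',q.round(3),'A',np.hypot(q[0],q[1]).round(3),'phi',ph.round(1),'+-',np.degrees(np.sqrt(abs(g@C[:2,:2]@g))).round(1),'cost/n',2*o.cost/len(a))
    print('heavy bottom at a =',(270-ph)%360)
    for i in range(len(a)): print(np.degrees(a[i]).round(1),dr[i],res(q,True)[i].round(3),end=' | ')
E
python3 an.py
```

```text
My vs Fx [-0.19467597  0.3775963 ] 0.06814325166540047
As,Ac,h,mf [-0.287  0.228  0.196  0.389] A 0.366 phi 51.5 +- 13.1 cost/n 1.4168474885004656
heavy bottom at a = 218.51624645218084
-6.2 1 0.0 | 2.9 1 -0.172 | 12.1 1 0.008 | 21.6 1 0.004 | 31.3 1 0.134 | 41.0 1 0.011 | 50.7 1 0.008 | 60.2 1 0.085 | 69.5 1 -0.104 | 79.1 1 -0.144 |
```

Call:
{"fn": "play_rows", "kwargs": {
  "steps": [
    [0,0,0,0],
    [0,0,0,0],
    [0,0,0,0],
    [0,0,-3,0],
    [0,0,-7,0]
  ],
  "claw": 6
}}

```text
time_s: 8.45
tool_pos: [690.9, -90.4, 219.9]
tcp_rot: [3.134, 0.133, 0.001]
contact_force: [0.2, -0.4, 0.6]
width: 60.2
```

```bash
python3 - <<'E'
from mv import *
where();print(rel(g(7.4,up=90)))
E
```

```text
t 8.45 ang 50.13 r 138.6 off -0.2 F loc 0.16 -0.43 0.55 M -0.027 -0.029 -0.032 w 60.2 [690.9 -90.4 219.9]
(array([ -9.29,   0.05, -10.53]), np.float64(-0.002))
```

Call:
{"fn": "play_rows", "kwargs": {
  "steps": [
    [0,0,-5,0],
    [-1,0,-9.5,0],
    [-5,0,-10.5,0],
    [-9.3,0,-10.5,0],
    [-9.3,0,-10.5,0]
  ]
}}

```text
time_s: 8.95
tool_pos: [594.1, -98.7, 325.9]
tcp_rot: [3.133, 0.13, -0.0]
contact_force: [1.2, 0.2, -0.1]
width: 60.3
```

```bash
python3 - <<'E'
from mv import *
from fit import fit
vision.grab_frame('side')
c=vision.calibration('wrist');p,d=vision.grab_frame('wrist');W=cloud(c,d)
x=fit(W,W,(584.9,-99.4,.0865,np.radians(7.4)));print(x,np.degrees(x[0][3]))
where();print(rel(g(np.degrees(x[0][3]),up=0)))
E
```

```text
(array([ 5.84978037e+02, -9.89286705e+01,  8.59004213e-02, -5.36267480e-02]), 6272, np.float64(0.5186451639064531)) -3.0725863304691283
t 9.05 ang 3.79 r 195.0 off 0.2 F loc 0.19 0.3 0.07 M -0.018 -0.009 -0.014 w 59.9 [597.7 -98.  325.6]
(array([-1.86, -0.02,  8.97]), np.float64(-0.002))
```

```bash
python3 - <<'E'
import json
L=[json.loads(l) for l in open('log.jsonl')]
import numpy as np
for d in L:
    t=np.degrees(np.arctan2(d['x'],d['z'])); d['a']=-15+(t+15)*(68.9+15)/(79.4+15); d['dir']=1
open('log.jsonl','w').write(''.join(json.dumps(d)+'\n' for d in L))
s=open('mv.py').read()
i=s.index('import json,sys')
s=s[:i]+'''import json,sys,os
from scipy.optimize import minimize_scalar
def wheel(guess,cam='wrist'):
    c=vision.calibration(cam);p,d=vision.grab_frame(cam);P=cloud(c,d)[d>0].reshape(-1,3)-A
    x,y,z=P@ex,P@ey,P[:,2];r=np.hypot(x,z)
    m=(abs(y-.5)<14)&(r>40)&(r<136);x,y,z=x[m],y[m],z[m];a=np.arctan2(x,z)
    def cost(b):
        u=a-b;u=u-np.round(u/(2*np.pi/5))*2*np.pi/5
        e=np.hypot(np.hypot(x,z)*np.sin(u),y-.5)-8
        return np.mean(np.minimum(abs(e),6))
    bs=np.radians(guess+np.linspace(-20,20,161));cs=[cost(b) for b in bs];b0=bs[np.argmin(cs)]
    o=minimize_scalar(cost,bounds=(b0-.02,b0+.02),method='bounded')
    return np.degrees(o.x),o.fun,m.sum()
def log(tgt,dir,guess,r=None,n=5,step=2.0,save=True):
    """guess: cumulative wheel angle a (deg)"""
    x,y,z,F,M,s=where()
    jv=np.abs(s['joint_vel']).max()
    w=wheel(guess)
    if save:
      with open('log.jsonl','a') as f: f.write(json.dumps(dict(t=float(s['time_s']),x=x,y=y,z=z,F=[float(F@ex),float(F@ey),float(F[2])],M=[float(M@ex),float(M@ey),float(M[2])],jv=float(jv),a=float(w[0]),dir=dir))+'\\n')
    a0=np.degrees(np.arctan2(x,z));r=r or np.hypot(x,z)
    print('wheel',np.round(w,2),'tq(h=.2)',round(-((z/1000+.2)*(F@ex)-x/1000*F[2]+M@ey),3),'jv',round(jv,3))
    if tgt is not None:
        n=min(n,max(1,int(np.ceil(abs(tgt-a0)/step))))
        q=[[*rel(g(a0+np.sign(tgt-a0)*min(step*(i+1),abs(tgt-a0)),r,off=0))[0].tolist(),0] for i in range(n)]
        print(q)
'''
open('mv.py','w').write(s)
open('l','w').write('''python3 -c "
from mv import *
log($*)"
''')
E
python3 - <<'E'
from mv import *
print(wheel(69));where();print(rel(g(-3.1,107)))
E
```

```text
(np.float64(69.01152907656193), np.float64(0.9376947153642382), np.int64(3425))
t 9.1 ang 4.02 r 194.7 off 0.5 F loc 0.57 0.62 -0.95 M -0.012 -0.047 -0.007 w 60.0 [598.5 -97.8 325.3]
(array([-1.95,  0.01,  8.74]), np.float64(-0.002))
```

Call:
{"fn": "play_rows", "kwargs": {
  "steps": [
    [-1.95,0,0,0],
    [-1.95,0,3,0],
    [-1.95,0,6.5,0],
    [-1.95,0,8.74,0],
    [-1.95,0,8.74,0]
  ]
}}

```text
time_s: 9.6
tool_pos: [578.4, -99.4, 234.4]
tcp_rot: [3.135, 0.134, -0.006]
contact_force: [0.3, 0.7, 0.4]
width: 60.0
```

Call:
{"fn": "play_rows", "kwargs": {
  "steps": [
    [0,0,0,0],
    [0,0,0,0],
    [0,0,0,0],
    [0,0,0,0]
  ],
  "claw": 0,
  "newtons": 90
}}

```text
time_s: 10.0
tool_pos: [579.3, -100.3, 235.8]
tcp_rot: [3.134, 0.132, -0.003]
contact_force: [0.7, -5.0, 3.6]
width: 14.0
```

```bash
bash l "90,1,69,107,save=False"
```

```text
t 10.0 ang -3.09 r 105.0 off -0.4 F loc 0.29 -5.07 3.64 M -0.63 -0.143 0.069 w 14.0 [ 579.3 -100.3  235.8]
wheel [6.890e+01 1.800e+00 9.824e+03] tq(h=.2) 0.034 jv 0.004
[[0.36, -0.04, -0.22, 0], [0.74, -0.04, -0.22, 0], [1.11, -0.04, -0.21, 0], [1.48, -0.04, -0.19, 0], [1.86, -0.04, -0.15, 0]]
```

Call:
{"fn": "play_rows", "kwargs": {
  "steps": [
    [0.37,-0.03,-0.01,0],
    [0.74,-0.03,-0.02,0],
    [1.11,-0.03,-0.01,0],
    [1.48,-0.03,0.01,0],
    [1.84,-0.03,0.05,0]
  ]
}}

```text
time_s: 10.55
tool_pos: [597.0, -98.8, 235.3]
tcp_rot: [3.134, 0.131, -0.005]
contact_force: [1.1, -2.8, -7.7]
width: 14.1
```

```bash
bash l "90,1,75"
```

```text
t 10.55 ang 6.64 r 105.0 off -0.5 F loc 0.88 -2.86 -7.66 M -0.516 -0.708 -0.365 w 14.1 [597.  -98.8 235.3]
wheel [7.683e+01 1.930e+00 8.931e+03] tq(h=.2) 0.347 jv 0.084
[[0.28, -0.05, 0.04, 0], [0.64, -0.05, 0.1, 0], [1.0, -0.05, 0.18, 0], [1.35, -0.05, 0.26, 0], [1.71, -0.05, 0.36, 0]]
```

Call:
{"fn": "play_rows", "kwargs": {
  "steps": [
    [0.28,-0.04,0.04,0],
    [0.64,-0.04,0.1,0],
    [1.0,-0.04,0.18,0],
    [1.35,-0.04,0.26,0],
    [1.71,-0.04,0.36,0]
  ]
}}

```text
time_s: 11.1
tool_pos: [615.5, -97.1, 232.2]
tcp_rot: [3.134, 0.131, -0.002]
contact_force: [-2.7, -5.7, 8.2]
width: 13.5
```

```bash
bash l "90,1,86"
```

```text
t 11.1 ang 16.89 r 105.7 off -0.4 F loc -3.22 -5.41 8.17 M -0.485 0.987 0.726 w 13.5 [615.5 -97.1 232.2]
wheel [8.315e+01 2.130e+00 7.980e+03] tq(h=.2) 0.233 jv 0.072
[[0.31, -0.04, 0.1, 0], [0.65, -0.04, 0.23, 0], [1.0, -0.04, 0.36, 0], [1.33, -0.04, 0.51, 0], [1.67, -0.05, 0.67, 0]]
```

```bash
python3 - <<'E'
from mv import *
c=vision.calibration('wrist');p,d=vision.grab_frame('wrist');np.savez('w3.npz',p=p,d=d,c=np.array(c,dtype=object));cv2.imwrite('pics/w3.png',p[...,::-1])
p,d2=vision.grab_frame('side');cv2.imwrite('pics/s3.png',cv2.resize(p[100:270,220:440],None,fx=3.5,fy=3.5)[...,::-1])
P=cloud(c,d)[d>0].reshape(-1,3)-A
x,y,z=P@ex,P@ey,P[:,2];r=np.hypot(x,z)
m=(abs(y-.5)<14)&(r>45)&(r<136);a=np.degrees(np.arctan2(x,z))[m];h,e=np.histogram(a,np.arange(-180,181,4))
for i,n in enumerate(h):
    if n: print(int(e[i]),n,end=' ; ')
for k in (-72,72):
    mm=abs(a-(14+k))<15
    if mm.sum(): print(k,np.median(a[mm]),np.median(a[mm])-k+72)
where()
E
```

```text
-60 114 ; -56 301 ; 8 496 ; 12 1769 ; 16 1232 ; 20 788 ; 24 229 ; 68 7 ; 72 314 ; 76 1609 ; 80 663 ; -72 -55.06805768691615 88.93194231308385
72 78.97176313977054 78.97176313977054
t 11.25 ang 17.13 r 105.8 off -0.4 F loc 2.05 -6.34 0.75 M -0.751 -0.349 0.718 w 13.9 [616.  -97.1 232.1]
```

View pics/w3.png

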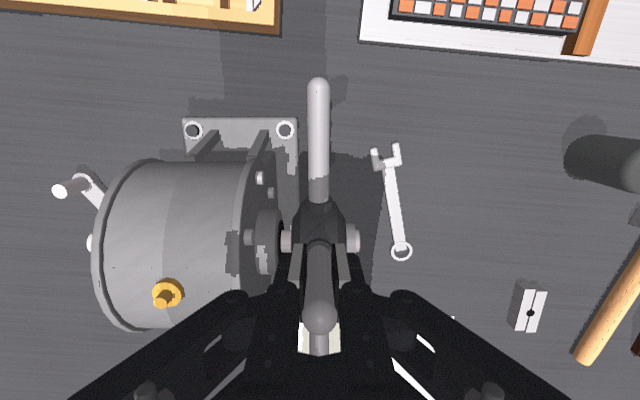

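View pics/s3.png

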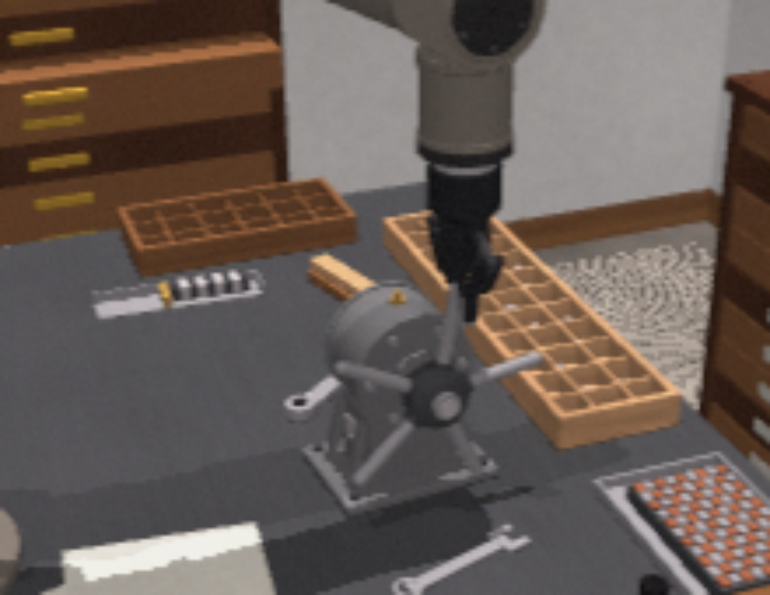

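```bash
python3 - <<'E'
s=open('mv.py').read()
s=s.replace("def wheel(guess,cam='wrist'):","def wheel(guess,cam='wrist',excl=True):\n    q=sensors.state()['tool_pos']+np.array([0,0,19])-A;ta=np.arctan2(q@ex,q[2])")
s=s.replace("m=(abs(y-.5)<14)&(r>40)&(r<136);","m=(abs(y-.5)<14)&(r>45)&(r<136)\n    if excl: m&=abs(np.angle(np.exp(1j*(np.arctan2(x,z)-ta))))>np.radians(32)\n    ")
open('mv.py','w').write(s)
E
bash l "90,1,85,save=False"; python3 -c "
from mv import *
print(wheel(85,'side'))"
```

```text
t 11.25 ang 17.13 r 105.8 off -0.4 F loc 2.05 -6.34 0.75 M -0.751 -0.349 0.718 w 13.9 [616.  -97.1 232.1]
wheel [8.316e+01 6.500e-01 3.009e+03] tq(h=.2) -0.246 jv 0.005
[[0.35, -0.04, 0.11, 0], [0.7, -0.04, 0.24, 0], [1.04, -0.04, 0.38, 0], [1.37, -0.04, 0.53, 0], [1.71, -0.04, 0.69, 0]]
(np.float64(83.44229526144892), np.float64(2.1429645771194217), np.int64(330))
```

Call:
{"fn": "play_rows", "kwargs": {
  "steps": [
    [0,0,0,0],
    [0,0,0,0],
    [-1.0,-0.04,-0.2,0],
    [-1.0,-0.04,-0.2,0]
  ],
  "claw": 4
}}

```text
time_s: 11.75
tool_pos: [605.0, -97.4, 234.4]
tcp_rot: [3.134, 0.132, -0.0]
contact_force: [0.2, -0.3, -0.0]
width: 39.6
```

```bash
bash l "90,1,83,save=False"; python3 -c "
from mv import *
print(rel(g(11.2,106)))"
```

```text
t 11.75 ang 11.05 r 105.4 off 0.3 F loc 0.17 -0.28 -0.04 M -0.021 -0.002 0.048 w 39.6 [605.  -97.4 234.4]
wheel [8.296e+01 7.100e-01 3.553e+03] tq(h=.2) -0.051 jv 0.02
[[0.31, 0.01, 0.08, 0], [0.67, 0.01, 0.17, 0], [1.02, 0.01, 0.27, 0], [1.37, 0.01, 0.39, 0], [1.72, 0.01, 0.51, 0]]
(array([-0.01,  0.01, -0.05]), np.float64(-0.002))
```

Call:
{"fn": "play_rows", "kwargs": {
  "steps": [
    [0,0.02,0,0],
    [0,0.02,0,0],
    [0,0.02,0,0],
    [0,0.02,0,0]
  ],
  "claw": 0,
  "newtons": 60
}}

```text
time_s: 12.2
tool_pos: [605.6, -98.0, 234.8]
tcp_rot: [3.133, 0.131, 0.001]
contact_force: [-2.4, -2.8, 6.5]
width: 14.7
```

```bash
bash l "90,1,83,save=False"
```

```text
t 12.2 ang 11.31 r 105.8 off -0.4 F loc -2.65 -2.6 6.49 M -0.364 0.459 -0.027 w 14.7 [605.6 -98.  234.8]
wheel [8.299e+01 7.400e-01 3.545e+03] tq(h=.2) 0.479 jv 0.001
[[0.36, -0.05, 0.08, 0], [0.72, -0.05, 0.17, 0], [1.07, -0.05, 0.27, 0], [1.43, -0.05, 0.39, 0], [1.77, -0.05, 0.52, 0]]
```

Call:
{"fn": "play_rows", "kwargs": {
  "steps": [
    [0.36,0,0.06,0],
    [0.72,0,0.15,0],
    [1.07,0,0.26,0],
    [1.43,0,0.38,0],
    [1.77,0,0.51,0]
  ]
}}

```text
time_s: 12.75
tool_pos: [623.2, -96.6, 229.8]
tcp_rot: [3.133, 0.131, -0.0]
contact_force: [-4.5, -1.1, 7.8]
width: 14.7
```

```bash
bash l "90,1,90"
```

```text
t 12.75 ang 21.24 r 106.0 off -0.5 F loc -4.55 -0.7 7.81 M 0.166 1.452 0.105 w 14.7 [623.2 -96.6 229.8]
wheel [9.168e+01 7.100e-01 3.222e+03] tq(h=.2) 0.209 jv 0.065
[[0.3, -0.05, 0.13, 0], [0.64, -0.05, 0.28, 0], [0.97, -0.05, 0.44, 0], [1.3, -0.05, 0.62, 0], [1.62, -0.06, 0.8, 0]]
```

Call:
{"fn": "play_rows", "kwargs": {
  "steps": [
    [0.34,0,0.12,0],
    [0.67,0,0.27,0],
    [1.0,0,0.44,0],
    [1.33,0,0.62,0],
    [1.65,0,0.8,0]
  ]
}}

```text
time_s: 13.3
tool_pos: [640.1, -95.1, 221.8]
tcp_rot: [3.133, 0.131, -0.001]
contact_force: [-3.6, -1.6, 7.6]
width: 14.2
```

```bash
bash l "90,1,100"
```

```text
t 13.3 ang 31.37 r 106.3 off -0.5 F loc -3.77 -1.24 7.56 M 0.109 1.374 -0.027 w 14.2 [640.1 -95.1 221.8]
wheel [1.0055e+02 6.4000e-01 2.6540e+03] tq(h=.2) 0.141 jv 0.065
[[0.27, -0.05, 0.17, 0], [0.58, -0.05, 0.38, 0], [0.88, -0.06, 0.6, 0], [1.17, -0.06, 0.83, 0], [1.45, -0.06, 1.07, 0]]
```

Call:
{"fn": "play_rows", "kwargs": {
  "steps": [
    [0.3,0,0.17,0],
    [0.61,0,0.38,0],
    [0.91,0,0.6,0],
    [1.2,0,0.83,0],
    [1.48,0,1.07,0]
  ]
}}

```text
time_s: 13.85
tool_pos: [655.3, -93.8, 210.9]
tcp_rot: [3.133, 0.132, -0.001]
contact_force: [-3.5, 0.4, 3.4]
width: 14.4
```

```bash
bash l "90,1,109"
```

```text
t 13.85 ang 41.47 r 106.7 off -0.5 F loc -3.45 0.73 3.36 M 0.335 1.143 -0.059 w 14.4 [655.3 -93.8 210.9]
wheel [1.0961e+02 5.2000e-01 1.9670e+03] tq(h=.2) 0.062 jv 0.065
[[0.23, -0.05, 0.22, 0], [0.5, -0.06, 0.48, 0], [0.76, -0.06, 0.75, 0], [1.0, -0.06, 1.02, 0], [1.24, -0.06, 1.31, 0]]
```

Call:
{"fn": "play_rows", "kwargs": {
  "steps": [
    [0.26,0,0.22,0],
    [0.53,0,0.48,0],
    [0.79,0,0.75,0],
    [1.03,0,1.02,0],
    [1.27,0,1.31,0]
  ]
}}

```text
time_s: 14.4
tool_pos: [668.5, -92.7, 197.3]
tcp_rot: [3.134, 0.132, -0.001]
contact_force: [-5.7, -1.4, 3.8]
width: 14.8
```

```bash
bash l "90,1,118"
```

```text
t 14.4 ang 51.67 r 107.0 off -0.5 F loc -5.83 -0.93 3.81 M -0.28 1.533 0.022 w 14.8 [668.5 -92.7 197.3]
wheel [1.1921e+02 4.9000e-01 1.8060e+03] tq(h=.2) 0.339 jv 0.063
[[0.2, -0.06, 0.25, 0], [0.41, -0.06, 0.55, 0], [0.62, -0.06, 0.86, 0], [0.81, -0.06, 1.18, 0], [1.0, -0.07, 1.51, 0]]
```

Call:
{"fn": "play_rows", "kwargs": {
  "steps": [
    [0.21,0,0.25,0],
    [0.42,0,0.55,0],
    [0.63,0,0.86,0],
    [0.82,0,1.18,0],
    [1.01,0,1.51,0]
  ]
}}

```text
time_s: 14.95
tool_pos: [679.0, -91.8, 181.4]
tcp_rot: [3.134, 0.132, -0.001]
contact_force: [-3.1, -0.3, 6.7]
width: 14.6
```

```bash
bash l "90,1,128"
```

```text
t 14.95 ang 61.89 r 107.0 off -0.5 F loc -3.12 0.01 6.71 M 0.047 1.079 -0.096 w 14.6 [679.  -91.8 181.4]
wheel [1.2917e+02 4.7000e-01 1.3350e+03] tq(h=.2) 0.337 jv 0.057
[[0.15, -0.06, 0.29, 0], [0.31, -0.06, 0.62, 0], [0.46, -0.06, 0.97, 0], [0.59, -0.07, 1.31, 0], [0.71, -0.07, 1.67, 0]]
```

Call:
{"fn": "play_rows", "kwargs": {
  "steps": [
    [0.15,0,0.29,0],
    [0.31,0,0.62,0],
    [0.46,0,0.97,0],
    [0.59,0,1.31,0],
    [0.71,0,1.67,0]
  ]
}}

```text
time_s: 15.5
tool_pos: [686.3, -91.2, 163.9]
tcp_rot: [3.134, 0.132, -0.001]
contact_force: [-1.3, 0.0, 6.2]
width: 14.3
```

```bash
bash l "95,1,138"
```

```text
t 15.5 ang 72.06 r 106.9 off -0.6 F loc -1.3 0.13 6.19 M 0.053 0.715 -0.082 w 14.3 [686.3 -91.2 163.9]
wheel [1.3916e+02 4.3000e-01 7.5800e+02] tq(h=.2) 0.218 jv 0.053
[[0.09, -0.05, 0.3, 0], [0.19, -0.06, 0.66, 0], [0.27, -0.06, 1.03, 0], [0.34, -0.06, 1.39, 0], [0.4, -0.06, 1.76, 0]]
```

Call:
{"fn": "play_rows", "kwargs": {
  "steps": [
    [0.09,0,0.3,0],
    [0.19,0,0.66,0],
    [0.27,0,1.03,0],
    [0.34,0,1.39,0],
    [0.4,0,1.76,0]
  ]
}}

```text
time_s: 16.05
tool_pos: [690.6, -90.8, 145.6]
tcp_rot: [3.134, 0.132, -0.001]
contact_force: [-4.0, 0.1, 4.7]
width: 14.5
```

```bash
bash l "95,1,148"
```

```text
t 16.05 ang 82.17 r 107.1 off -0.6 F loc -3.98 0.43 4.66 M 0.049 1.129 0.105 w 14.5 [690.6 -90.8 145.6]
wheel [149.14   0.47 226.  ] tq(h=.2) 0.22 jv 0.055
[[0.05, -0.06, 0.31, 0], [0.08, -0.06, 0.68, 0], [0.1, -0.06, 1.06, 0], [0.11, -0.06, 1.43, 0], [0.1, -0.06, 1.8, 0]]
```

Call:
{"fn": "play_rows", "kwargs": {
  "steps": [
    [0.05,0,0.31,0],
    [0.08,0,0.68,0],
    [0.1,0,1.06,0],
    [0.11,0,1.43,0],
    [0.1,0,1.8,0]
  ]
}}

```text
time_s: 16.6
tool_pos: [691.7, -90.7, 126.8]
tcp_rot: [3.134, 0.133, -0.001]
contact_force: [-0.3, 0.8, 5.5]
width: 14.5
```

```bash
bash l "95,1,158"; cat an.py | sed "s/a=np.arctan2(x,z)+k\*np.radians(72)/a=np.radians([d['a'] for d in D])/" > an2.py; python3 an2.py; cat > an3.py <<'E'
from an import *
D=load();x=np.array([d['x'] for d in D])/1e3;z=np.array([d['z'] for d in D])/1e3;F=np.array([d['F'] for d in D]);M=np.array([d['M'] for d in D])
a=np.radians([d['a'] for d in D]);dr=np.array([d['dir'] for d in D])
for free in (0,1):
  for h in (None,.17,.19,.2,.21):
    # tq=-( z Fx - xFz+My) - h Fx = .52dr + As sin + Ac cos
    y=-(z*F[:,0]-x*F[:,2]+M[:,1])
    B=[np.sin(a),np.cos(a)]; rhs=y-.52*dr
    if h is None: B.append(F[:,0])
    else: rhs=rhs-h*F[:,0]
    if free: B.append(dr.astype(float))
    B=np.array(B).T;c,*_=np.linalg.lstsq(B,rhs,rcond=None);e=rhs-B@c
    print(free,h,c.round(3),'A',np.hypot(c[0],c[1]).round(3),'bottom',((270-np.degrees(np.arctan2(-c[0],c[1])))%360).round(1),'sd',e.std().round(3))
E
python3 an3.py
```

```text
t 16.6 ang 92.22 r 107.3 off -0.5 F loc -0.22 0.83 5.45 M 0.154 0.481 -0.034 w 14.5 [691.7 -90.7 126.8]
wheel [137.73    nan   0.  ] tq(h=.2) 0.145 jv 0.068
[[-0.02, -0.06, 0.32, 0], [-0.03, -0.06, 0.47, 0]]
My vs Fx [-0.20280694  0.34438281] 0.22176382735589556
As,Ac,h,mf [-0.292  0.143  0.204  0.407] A 0.325 phi 63.9 +- 10.3 cost/n 4.870684775394749
heavy bottom at a = 206.0529732541026
-7.2 1 -0.014 | 0.9 1 -0.178 | 9.1 1 0.002 | 17.5 1 -0.002 | 26.1 1 0.125 | 34.8 1 0.004 | 43.4 1 0.003 | 51.9 1 0.105 | 60.1 1 -0.087 | 68.7 1 -0.109 | 76.8 1 1.265 | 83.2 1 0.11 | 91.7 1 -0.166 | 100.5 1 -0.222 | 109.6 1 0.081 | 119.2 1 -0.086 | 129.2 1 -0.188 | 139.2 1 -0.05 | 149.1 1 0.107 | 137.7 1 0.042 | 0 None [-0.287  0.204  0.192] A 0.352 bottom 215.4 sd 0.094
0 0.17 [-0.325  0.138] A 0.353 bottom 203.0 sd 0.148
0 0.19 [-0.291  0.197] A 0.352 bottom 214.1 sd 0.095
0 0.2 [-0.274  0.226] A 0.356 bottom 219.5 sd 0.101
0 0.21 [-0.258  0.256] A 0.363 bottom 224.8 sd 0.128
1 None [-0.399  0.18   0.198  0.1  ] A 0.438 bottom 204.2 sd 0.091
1 0.17 [-0.087  0.216 -0.197] A 0.232 bottom 248.1 sd 0.132
1 0.19 [-0.313  0.19   0.018] A 0.366 bottom 211.2 sd 0.094
1 0.2 [-0.426  0.177  0.126] A 0.462 bottom 202.5 sd 0.091
1 0.21 [-0.54   0.164  0.234] A 0.564 bottom 196.9 sd 0.1
  return _methods._mean(a, axis=axis, dtype=dtype,
  ret = ret.dtype.type(ret / rcount)
```

Call:
{"fn": "play_rows", "kwargs": {
  "steps": [
    [0,0,0,0],
    [0,0,0,0],
    [0,0,0,0],
    [0,0,-3,0],
    [0,0,-7.5,0]
  ],
  "claw": 5
}}

```text
time_s: 17.15
tool_pos: [690.3, -90.3, 199.5]
tcp_rot: [3.135, 0.133, -0.008]
contact_force: [-0.6, 0.0, -0.8]
width: 49.7
```

Call:
{"fn": "play_rows", "kwargs": {
  "steps": [
    [0,0,-5,0],
    [0,0,-10,0],
    [-2,0,-13.5,0],
    [-7,0,-13.5,0],
    [-12,0,-13.5,0]
  ]
}}

```text
time_s: 17.65
tool_pos: [570.6, -99.7, 335.9]
tcp_rot: [3.135, 0.134, -0.005]
contact_force: [0.8, 0.2, -0.1]
width: 49.6
```

```bash
python3 - <<'E'
import json
L=[json.loads(l) for l in open('log.jsonl')];print(L[-1]['a']);L[-1]['a']=159.2
open('log.jsonl','w').write(''.join(json.dumps(d)+'\n' for d in L))
from mv import *
where();print(wheel(159,excl=False));print(rel(g(-57,106,up=80)))
E
```

```text
137.72948602422144
t 17.65 ang -3.99 r 205.4 off 1.0 F loc 0.78 0.16 -0.06 M 0.015 -0.016 -0.014 w 49.6 [570.6 -99.7 335.9]
(np.float64(159.6120641361442), np.float64(1.0611375541204302), np.int64(3008))
(array([-6.61,  0.02,  6.7 ]), np.float64(-0.003))
```

Call:
{"fn": "play_rows", "kwargs": {
  "steps": [
    [-4,0,0,0],
    [-6.6,0,3,0],
    [-6.6,0,6.5,0],
    [-6.6,0,10,0],
    [-6.6,0,13,0]
  ]
}}

```text
time_s: 18.2
tool_pos: [495.5, -107.4, 204.7]
tcp_rot: [3.133, 0.13, -0.012]
contact_force: [0.1, -0.2, -0.2]
width: 49.9
```

```bash
python3 - <<'E'
from mv import *
where();print(wheel(159));print(rel(g(-56.4,106)))
E
```

```text
t 18.2 ang -50.64 r 116.1 off -0.2 F loc 0.08 -0.18 -0.2 M -0.025 -0.06 -0.004 w 49.9 [ 495.5 -107.4  204.7]
(np.float64(159.50661893572791), np.float64(0.2418269087872504), np.int64(2929))
(array([0.36, 0.02, 1.06]), np.float64(-0.003))
```

Call:
{"fn": "play_rows", "kwargs": {
  "steps": [
    [0.2,0,1.1,0],
    [0.2,0,1.1,0],
    [0.2,0,1.1,0]
  ]
}}

```text
time_s: 18.55
tool_pos: [495.9, -107.0, 190.2]
tcp_rot: [3.134, 0.131, -0.02]
contact_force: [-0.2, -0.1, 0.9]
width: 49.8
```

Call:
{"fn": "play_rows", "kwargs": {
  "steps": [
    [0,0,0,0],
    [0,0,0,0],
    [0,0,0,0],
    [0,0,0,0]
  ],
  "claw": 0,
  "newtons": 60
}}

```text
time_s: 18.95
tool_pos: [496.5, -107.5, 191.2]
tcp_rot: [3.133, 0.13, -0.017]
contact_force: [-1.1, -1.9, 6.9]
width: 14.1
```

```bash
bash l "90,1,159.5,save=False,step=2.4"
```

```text
t 18.95 ang -55.87 r 107.3 off -0.4 F loc -1.25 -1.83 6.93 M -0.392 0.279 0.102 w 14.1 [ 496.5 -107.5  191.2]
wheel [1.5942e+02 2.4000e-01 3.2070e+03] tq(h=.2) -0.568 jv 0.002
[[0.26, -0.04, -0.37, 0], [0.53, -0.04, -0.73, 0], [0.81, -0.04, -1.07, 0], [1.11, -0.04, -1.41, 0], [1.43, -0.03, -1.73, 0]]
```

Call:
{"fn": "play_rows", "kwargs": {
  "steps": [
    [0.26,0,-0.37,0],
    [0.53,0,-0.73,0],
    [0.81,0,-1.07,0],
    [1.11,0,-1.41,0],
    [1.43,0,-1.73,0]
  ]
}}

```text
time_s: 19.5
tool_pos: [511.0, -106.2, 208.4]
tcp_rot: [3.134, 0.13, -0.018]
contact_force: [4.1, -1.8, -12.2]
width: 14.3
```

```bash
bash l "90,1,170,107,step=2.4"
```

```text
t 19.5 ang -43.81 r 107.2 off -0.4 F loc 3.9 -2.12 -12.18 M -0.188 -0.628 0.218 w 14.3 [ 511.  -106.2  208.4]
wheel [1.7064e+02 3.0000e-01 3.3670e+03] tq(h=.2) 0.45 jv 0.1
[[0.27, -0.04, -0.23, 0], [0.61, -0.04, -0.52, 0], [0.96, -0.04, -0.8, 0], [1.32, -0.04, -1.06, 0], [1.69, -0.04, -1.31, 0]]
```

Call:
{"fn": "play_rows", "kwargs": {
  "steps": [
    [0.3,0,-0.26,0],
    [0.64,0,-0.54,0],
    [0.98,0,-0.81,0],
    [1.34,0,-1.07,0],
    [1.7,0,-1.31,0]
  ]
}}

```text
time_s: 20.05
tool_pos: [529.2, -104.6, 221.7]
tcp_rot: [3.133, 0.131, -0.016]
contact_force: [5.8, -1.7, -18.1]
width: 13.7
```

```bash
bash l "90,1,182,107,step=2.4"
```

```text
t 20.05 ang -31.66 r 106.5 off -0.4 F loc 5.65 -2.21 -18.11 M -0.495 -0.826 0.304 w 13.7 [ 529.2 -104.6  221.7]
wheel [1.8109e+02 3.4000e-01 3.7400e+03] tq(h=.2) 0.197 jv 0.097
[[0.3, -0.04, -0.24, 0], [0.7, -0.04, -0.46, 0], [1.1, -0.04, -0.65, 0], [1.51, -0.04, -0.84, 0], [1.93, -0.04, -1.0, 0]]
```

Call:
{"fn": "play_rows", "kwargs": {
  "steps": [
    [0.34,0,-0.15,0],
    [0.73,0,-0.32,0],
    [1.12,0,-0.5,0],
    [1.53,0,-0.67,0],
    [1.95,0,-0.82,0]
  ]
}}

```text
time_s: 20.6
tool_pos: [550.0, -102.9, 229.9]
tcp_rot: [3.133, 0.131, -0.015]
contact_force: [-0.4, -1.7, -10.5]
width: 13.5
```

```bash
bash l "90,1,192,step=2.4"
```

```text
t 20.6 ang -19.54 r 105.0 off -0.4 F loc -0.58 -1.68 -10.54 M -0.161 0.018 -0.465 w 13.5 [ 550.  -102.9  229.9]
wheel [1.9118e+02 3.8000e-01 4.1460e+03] tq(h=.2) 0.525 jv 0.104
[[0.35, -0.05, -0.12, 0], [0.78, -0.05, -0.24, 0], [1.2, -0.05, -0.35, 0], [1.63, -0.05, -0.44, 0], [2.07, -0.05, -0.51, 0]]
```

Call:
{"fn": "play_rows", "kwargs": {
  "steps": [
    [0,0,0,0],
    [0,0,0,0],
    [-0.9,0,0.35,0],
    [-0.9,0,0.35,0]
  ],
  "claw": 4
}}

```text
time_s: 21.05
tool_pos: [540.3, -103.8, 226.6]
tcp_rot: [3.133, 0.13, -0.015]
contact_force: [-0.5, 0.1, 0.1]
width: 40.1
```

```bash
bash l "90,1,191,save=False,step=2.4"; python3 -c "
from mv import *
print(rel(g(-25,106)))"
```

```text
t 21.05 ang -25.09 r 105.6 off -0.5 F loc -0.45 0.17 0.08 M -0.037 0.014 0.017 w 40.1 [ 540.3 -103.8  226.6]
wheel [1.915e+02 3.800e-01 3.626e+03] tq(h=.2) 0.116 jv 0.023
[[0.35, -0.05, -0.16, 0], [0.76, -0.05, -0.33, 0], [1.18, -0.06, -0.47, 0], [1.6, -0.06, -0.61, 0], [2.03, -0.06, -0.72, 0]]
(array([-0.06, -0.05, -0.02]), np.float64(-0.003))
```

Call:
{"fn": "play_rows", "kwargs": {
  "steps": [
    [0,-0.05,0,0],
    [0,-0.05,0,0],
    [0,-0.05,0,0],
    [0,-0.05,0,0]
  ],
  "claw": 0
}}

```text
time_s: 21.5
tool_pos: [540.8, -103.6, 227.2]
tcp_rot: [3.133, 0.13, -0.014]
contact_force: [-2.6, -2.8, 5.6]
width: 14.4
```

```bash
bash l "90,1,191,save=False,step=2.4"
```

```text
t 21.5 ang -24.7 r 105.9 off -0.4 F loc -2.79 -2.62 5.57 M -0.223 0.636 0.075 w 14.4 [ 540.8 -103.6  227.2]
wheel [1.9151e+02 3.9000e-01 3.6470e+03] tq(h=.2) -0.055 jv 0.002
[[0.4, -0.04, -0.18, 0], [0.82, -0.05, -0.35, 0], [1.23, -0.05, -0.49, 0], [1.66, -0.05, -0.62, 0], [2.09, -0.05, -0.73, 0]]
```

Call:
{"fn": "play_rows", "kwargs": {
  "steps": [
    [0.4,0,-0.16,0],
    [0.82,0,-0.31,0],
    [1.23,0,-0.44,0],
    [1.66,0,-0.56,0],
    [2.09,0,-0.66,0]
  ]
}}

```text
time_s: 22.05
tool_pos: [560.6, -102.0, 233.0]
tcp_rot: [3.133, 0.129, -0.019]
contact_force: [-3.4, -1.5, -5.8]
width: 14.5
```

```bash
bash l "90,1,202,105.5,step=2.4"
```

```text
t 22.05 ang -13.47 r 104.9 off -0.5 F loc -3.53 -1.2 -5.81 M 0.056 1.039 -0.156 w 14.5 [ 560.6 -102.   233. ]
wheel [2.0118e+02 4.2000e-01 3.9710e+03] tq(h=.2) 0.17 jv 0.098
[[0.35, -0.05, -0.15, 0], [0.78, -0.05, -0.23, 0], [1.22, -0.05, -0.29, 0], [1.66, -0.05, -0.34, 0], [2.1, -0.05, -0.36, 0]]
```

Call:
{"fn": "play_rows", "kwargs": {
  "steps": [
    [0.4,0,-0.1,0],
    [0.82,0,-0.18,0],
    [1.24,0,-0.24,0],
    [1.67,0,-0.28,0],
    [2.1,0,-0.3,0]
  ]
}}

```text
time_s: 22.6
tool_pos: [581.1, -100.2, 235.0]
tcp_rot: [3.133, 0.129, -0.023]
contact_force: [-6.3, -2.2, -6.9]
width: 14.1
```

```bash
bash l "90,1,212,105,step=2.4"
```

```text
t 22.6 ang -2.11 r 104.1 off -0.5 F loc -6.51 -1.65 -6.89 M -0.15 1.464 -0.267 w 14.1 [ 581.1 -100.2  235. ]
wheel [2.109e+02 6.500e-01 3.853e+03] tq(h=.2) 0.541 jv 0.094
[[0.36, -0.04, -0.11, 0], [0.8, -0.05, -0.1, 0], [1.24, -0.05, -0.08, 0], [1.68, -0.05, -0.04, 0], [2.11, -0.05, 0.02, 0]]
```

Call:
{"fn": "play_rows", "kwargs": {
  "steps": [
    [0.4,0,-0.04,0],
    [0.83,0,-0.04,0],
    [1.26,0,-0.02,0],
    [1.69,0,0.01,0],
    [2.12,0,0.06,0]
  ]
}}

```text
time_s: 23.15
tool_pos: [601.9, -98.4, 233.3]
tcp_rot: [3.134, 0.129, -0.026]
contact_force: [-9.0, -1.0, 1.2]
width: 14.5
```

```bash
bash l "90,1,222,105,step=2.4"
```

```text
t 23.15 ang 9.43 r 103.7 off -0.5 F loc -9.03 -0.25 1.2 M 0.173 2.12 0.206 w 14.5 [601.9 -98.4 233.3]
wheel [2.2058e+02 6.5000e-01 3.3570e+03] tq(h=.2) 0.631 jv 0.089
[[0.4, -0.05, -0.06, 0], [0.83, -0.05, 0.03, 0], [1.26, -0.05, 0.14, 0], [1.68, -0.05, 0.27, 0], [2.09, -0.06, 0.42, 0]]
```

Call:
{"fn": "play_rows", "kwargs": {
  "steps": [
    [0.4,0,0.02,0],
    [0.83,0,0.1,0],
    [1.26,0,0.2,0],
    [1.68,0,0.32,0],
    [2.09,0,0.46,0]
  ]
}}

```text
time_s: 23.7
tool_pos: [622.6, -96.6, 228.0]
tcp_rot: [3.134, 0.13, -0.028]
contact_force: [-5.5, 0.4, 2.4]
width: 13.7
```

```bash
bash l "90,1,231,105,step=2.4"
```

```text
t 23.7 ang 21.28 r 104.1 off -0.5 F loc -5.46 0.89 2.36 M 0.125 1.209 0.188 w 13.7 [622.6 -96.6 228. ]
wheel [2.3013e+02 6.2000e-01 2.8440e+03] tq(h=.2) 0.503 jv 0.079
[[0.38, -0.05, 0.06, 0], [0.78, -0.05, 0.24, 0], [1.17, -0.05, 0.43, 0], [1.56, -0.06, 0.65, 0], [1.93, -0.06, 0.87, 0]]
```

Call:
{"fn": "play_rows", "kwargs": {
  "steps": [
    [0,0,0,0],
    [0,0,0,0],
    [-1.2,0,-0.45,0],
    [-1.2,0,-0.45,0]
  ],
  "claw": 4
}}

```text
time_s: 24.15
tool_pos: [610.4, -97.8, 233.5]
tcp_rot: [3.133, 0.129, -0.026]
contact_force: [-0.1, 0.1, 0.8]
width: 40.1
```

```bash
bash l "90,1,230,106,save=False,step=2.4"; python3 -c "
from mv import *
print(rel(g(14.2,106)))"
```

```text
t 24.15 ang 13.97 r 105.6 off -0.6 F loc -0.13 0.1 0.79 M -0.002 -0.033 -0.026 w 40.1 [610.4 -97.8 233.5]
wheel [2.3048e+02 7.4000e-01 3.5220e+03] tq(h=.2) 0.092 jv 0.02
[[0.39, -0.06, 0.06, 0], [0.81, -0.07, 0.19, 0], [1.23, -0.07, 0.33, 0], [1.65, -0.07, 0.49, 0], [2.05, -0.07, 0.67, 0]]
(array([-0.  , -0.06, -0.04]), np.float64(-0.004))
```

Call:
{"fn": "play_rows", "kwargs": {
  "steps": [
    [0,-0.06,0,0],
    [0,-0.06,0,0],
    [0,-0.06,0,0],
    [0,-0.06,0,0]
  ],
  "claw": 0,
  "newtons": 40
}}

```text
time_s: 24.6
tool_pos: [611.0, -97.6, 233.8]
tcp_rot: [3.133, 0.129, -0.025]
contact_force: [-2.9, -2.0, 6.9]
width: 15.2
```

Call:
{"fn": "play_rows", "kwargs": {
  "steps": [
    [0.4,0,0.09,0],
    [0.82,0,0.21,0],
    [1.24,0,0.35,0],
    [1.66,0,0.51,0],
    [2.05,0,0.68,0]
  ]
}}

```text
time_s: 25.1
tool_pos: [630.9, -95.9, 226.7]
tcp_rot: [3.133, 0.129, -0.027]
contact_force: [-5.7, -0.7, 6.3]
width: 15.2
```

```bash
bash l "90,1,240,106,step=2.4"
```

```text
t 25.1 ang 25.72 r 106.2 off -0.5 F loc -5.77 -0.19 6.34 M 0.178 1.459 0.01 w 15.2 [630.9 -95.9 226.7]
wheel [2.4058e+02 7.0000e-01 3.0360e+03] tq(h=.2) 0.54 jv 0.075
[[0.34, -0.05, 0.19, 0], [0.73, -0.06, 0.4, 0], [1.11, -0.06, 0.63, 0], [1.48, -0.06, 0.87, 0], [1.84, -0.06, 1.13, 0]]
```

Call:
{"fn": "play_rows", "kwargs": {
  "steps": [
    [0.37,0,0.19,0],
    [0.76,0,0.4,0],
    [1.14,0,0.63,0],
    [1.51,0,0.87,0],
    [1.87,0,1.13,0]
  ]
}}

```text
time_s: 25.65
tool_pos: [649.8, -94.3, 215.2]
tcp_rot: [3.133, 0.129, -0.027]
contact_force: [-4.7, 0.6, 9.8]
width: 15.3
```

```bash
bash l "90,1,250,106,step=2.4"
```

```text
t 25.65 ang 37.72 r 106.4 off -0.5 F loc -4.62 1.03 9.77 M 0.187 1.454 -0.012 w 15.3 [649.8 -94.3 215.2]
wheel [2.5116e+02 5.8000e-01 2.2790e+03] tq(h=.2) 0.495 jv 0.078
[[0.27, -0.06, 0.27, 0], [0.61, -0.06, 0.56, 0], [0.94, -0.06, 0.86, 0], [1.25, -0.06, 1.17, 0], [1.55, -0.07, 1.5, 0]]
```

Call:
{"fn": "play_rows", "kwargs": {
  "steps": [
    [0.3,0,0.25,0],
    [0.63,0,0.54,0],
    [0.96,0,0.84,0],
    [1.27,0,1.16,0],
    [1.57,0,1.5,0]
  ]
}}

```text
time_s: 26.2
tool_pos: [666.0, -92.9, 200.1]
tcp_rot: [3.133, 0.129, -0.026]
contact_force: [-3.2, 0.7, 9.7]
width: 14.8
```

```bash
bash l "90,1,262,106,step=2.4"
```

```text
t 26.2 ang 49.66 r 106.8 off -0.5 F loc -3.11 1.02 9.67 M 0.179 0.942 -0.002 w 14.8 [666.  -92.9 200.1]
wheel [2.6191e+02 4.9000e-01 1.8230e+03] tq(h=.2) 0.683 jv 0.075
[[0.19, -0.06, 0.34, 0], [0.46, -0.06, 0.69, 0], [0.72, -0.06, 1.05, 0], [0.96, -0.06, 1.43, 0], [1.18, -0.07, 1.81, 0]]
```

Call:
{"fn": "play_rows", "kwargs": {
  "steps": [
    [0.21,0,0.33,0],
    [0.48,0,0.67,0],
    [0.74,0,1.03,0],
    [0.98,0,1.41,0],
    [1.2,0,1.81,0]
  ]
}}

```text
time_s: 26.75
tool_pos: [678.7, -91.8, 182.0]
tcp_rot: [3.133, 0.129, -0.024]
contact_force: [-1.2, 0.3, 10.4]
width: 14.7
```

```bash
bash l "90,1,273,106,step=2.4"
```

```text
t 26.75 ang 61.53 r 107.0 off -0.6 F loc -1.19 0.38 10.42 M 0.179 0.546 0.003 w 14.7 [678.7 -91.8 182. ]
wheel [2.7285e+02 4.5000e-01 1.4070e+03] tq(h=.2) 0.732 jv 0.069
[[0.09, -0.06, 0.38, 0], [0.28, -0.06, 0.78, 0], [0.46, -0.06, 1.19, 0], [0.62, -0.07, 1.6, 0], [0.76, -0.07, 2.02, 0]]
```

Call:
{"fn": "play_rows", "kwargs": {
  "steps": [
    [0.11,0,0.36,0],
    [0.3,0,0.76,0],
    [0.48,0,1.17,0],
    [0.64,0,1.59,0],
    [0.78,0,2.02,0]
  ]
}}

```text
time_s: 27.3
tool_pos: [687.2, -91.1, 161.9]
tcp_rot: [3.133, 0.13, -0.022]
contact_force: [-2.1, -0.1, 10.6]
width: 15.0
```

```bash
bash l "\"-80\"*1 if False else -80,1,284,106,step=2.4"; python3 an3.py
```

```text
t 27.3 ang 73.27 r 107.2 off -0.5 F loc -2.06 0.13 10.63 M -0.074 0.461 0.078 w 15.0 [687.2 -91.1 161.9]
wheel [2.8381e+02 4.2000e-01 7.9800e+02] tq(h=.2) 1.106 jv 0.062
[[-0.27, -0.05, -0.45, 0], [-0.43, -0.05, -0.87, 0], [-0.6, -0.05, -1.27, 0], [-0.8, -0.04, -1.67, 0], [-1.01, -0.04, -2.06, 0]]
0 None [-0.259  0.227  0.197] A 0.344 bottom 221.3 sd 0.125
0 0.17 [-0.234  0.199] A 0.307 bottom 220.4 sd 0.167
0 0.19 [-0.252  0.22 ] A 0.335 bottom 221.1 sd 0.127
0 0.2 [-0.262  0.231] A 0.349 bottom 221.4 sd 0.126
0 0.21 [-0.271  0.241] A 0.363 bottom 221.7 sd 0.139
1 None [-0.254  0.224  0.196 -0.01 ] A 0.338 bottom 221.4 sd 0.124
1 0.17 [-0.195  0.173 -0.101] A 0.261 bottom 221.6 sd 0.165
1 0.19 [-0.241  0.212 -0.03 ] A 0.321 bottom 221.4 sd 0.127
1 0.2 [-0.264  0.232  0.005] A 0.351 bottom 221.3 sd 0.126
1 0.21 [-0.287  0.252  0.041] A 0.381 bottom 221.3 sd 0.138
```

Call:
{"fn": "play_rows", "kwargs": {
  "steps": [
    [-0.1,0,-0.38,0],
    [-0.25,0,-0.78,0],
    [-0.42,0,-1.18,0],
    [-0.62,0,-1.58,0],
    [-0.83,0,-1.97,0]
  ]
}}

```text
time_s: 27.85
tool_pos: [679.0, -91.8, 181.3]
tcp_rot: [3.133, 0.129, -0.022]
contact_force: [2.7, -1.8, -5.7]
width: 14.6
```

```bash
bash l "-80,-1,274,106.5,step=2.0"
```

```text
t 27.85 ang 61.98 r 107.0 off -0.5 F loc 2.54 -2.02 -5.67 M -0.369 -0.86 0.045 w 14.6 [679.  -91.8 181.3]
wheel [2.7292e+02 4.7000e-01 1.4200e+03] tq(h=.2) -0.31 jv 0.066
[[-0.2, -0.05, -0.24, 0], [-0.4, -0.05, -0.56, 0], [-0.6, -0.05, -0.86, 0], [-0.82, -0.04, -1.17, 0], [-1.05, -0.04, -1.46, 0]]
```

Call:
{"fn": "play_rows", "kwargs": {
  "steps": [
    [-0.19,0,-0.27,0],
    [-0.38,0,-0.58,0],
    [-0.59,0,-0.88,0],
    [-0.81,0,-1.18,0],
    [-1.04,0,-1.47,0]
  ]
}}

```text
time_s: 28.4
tool_pos: [668.6, -92.6, 197.1]
tcp_rot: [3.133, 0.129, -0.021]
contact_force: [2.1, -2.7, -7.4]
width: 14.9
```

```bash
bash l "-80,-1,263,106.5,step=2.0"
```

```text
t 28.4 ang 51.82 r 106.9 off -0.5 F loc 1.85 -2.9 -7.44 M -0.358 -0.71 -0.023 w 14.9 [668.6 -92.6 197.1]
wheel [2.6324e+02 4.8000e-01 1.8130e+03] tq(h=.2) -0.408 jv 0.059
[[-0.23, -0.05, -0.22, 0], [-0.48, -0.05, -0.5, 0], [-0.74, -0.05, -0.77, 0], [-1.01, -0.05, -1.03, 0], [-1.28, -0.04, -1.27, 0]]
```

Call:
{"fn": "play_rows", "kwargs": {
  "steps": [
    [-0.23,0,-0.24,0],
    [-0.48,0,-0.51,0],
    [-0.74,0,-0.77,0],
    [-1.01,0,-1.03,0],
    [-1.28,0,-1.27,0]
  ]
}}

```text
time_s: 28.95
tool_pos: [655.6, -93.8, 210.6]
tcp_rot: [3.133, 0.129, -0.021]
contact_force: [3.6, -4.1, -6.6]
width: 14.7
```

```bash
bash l "-80,-1,253,106.5,step=2.0"
```

```text
t 28.95 ang 41.7 r 106.6 off -0.5 F loc 3.21 -4.36 -6.58 M -0.71 -1.054 0.059 w 14.7 [655.6 -93.8 210.6]
wheel [2.538e+02 5.400e-01 2.002e+03] tq(h=.2) -0.309 jv 0.063
[[-0.25, -0.05, -0.2, 0], [-0.55, -0.05, -0.43, 0], [-0.85, -0.05, -0.65, 0], [-1.16, -0.04, -0.85, 0], [-1.47, -0.04, -1.05, 0]]
```

Call:
{"fn": "play_rows", "kwargs": {
  "steps": [
    [-0.27,0.02,-0.2,0],
    [-0.56,0.03,-0.43,0],
    [-0.85,0.03,-0.65,0],
    [-1.16,0.03,-0.85,0],
    [-1.47,0.03,-1.05,0]
  ]
}}

```text
time_s: 29.5
tool_pos: [640.5, -95.1, 221.7]
tcp_rot: [3.133, 0.129, -0.022]
contact_force: [3.7, -0.0, -9.3]
width: 14.4
```

```bash
bash l "-80,-1,244,106,step=2.0"
```

```text
t 29.5 ang 31.57 r 106.5 off -0.5 F loc 3.72 -0.35 -9.25 M -0.133 -1.168 0.011 w 14.4 [640.5 -95.1 221.7]
wheel [2.4462e+02 6.6000e-01 2.6730e+03] tq(h=.2) -0.43 jv 0.065
[[-0.31, -0.05, -0.12, 0], [-0.63, -0.05, -0.29, 0], [-0.97, -0.04, -0.45, 0], [-1.31, -0.04, -0.6, 0], [-1.65, -0.04, -0.74, 0]]
```

Call:
{"fn": "play_rows", "kwargs": {
  "steps": [
    [-0.31,0,-0.14,0],
    [-0.63,0,-0.3,0],
    [-0.97,0,-0.46,0],
    [-1.31,0,-0.6,0],
    [-1.65,0,-0.74,0]
  ]
}}

```text
time_s: 30.05
tool_pos: [623.9, -96.5, 229.9]
tcp_rot: [3.133, 0.129, -0.02]
contact_force: [5.8, -2.0, -9.4]
width: 14.7
```

```bash
bash l "-80,-1,235,106,step=2.0"
```

```text
t 30.05 ang 21.6 r 106.4 off -0.5 F loc 5.64 -2.53 -9.41 M -0.235 -1.899 0.014 w 14.7 [623.9 -96.5 229.9]
wheel [2.3562e+02 7.0000e-01 3.1830e+03] tq(h=.2) -0.156 jv 0.063
[[-0.31, -0.05, -0.07, 0], [-0.67, -0.04, -0.18, 0], [-1.02, -0.04, -0.28, 0], [-1.38, -0.04, -0.37, 0], [-1.74, -0.04, -0.45, 0]]
```

Call:
{"fn": "play_rows", "kwargs": {
  "steps": [
    [-0.33,0,-0.09,0],
    [-0.68,0,-0.19,0],
    [-1.02,0,-0.29,0],
    [-1.38,0,-0.37,0],
    [-1.74,0,-0.45,0]
  ]
}}

```text
time_s: 30.6
tool_pos: [606.7, -98.0, 235.2]
tcp_rot: [3.133, 0.129, -0.019]
contact_force: [7.3, -1.5, -4.9]
width: 15.0
```

```bash
bash l "-80,-1,227,106,step=2.0"; python3 an3.py
```

```text
t 30.6 ang 11.84 r 106.5 off -0.4 F loc 7.14 -2.14 -4.88 M -0.421 -1.738 -0.091 w 15.0 [606.7 -98.  235.2]
wheel [2.2708e+02 7.2000e-01 3.5060e+03] tq(h=.2) -0.541 jv 0.069
[[-0.32, -0.04, -0.01, 0], [-0.69, -0.04, -0.06, 0], [-1.05, -0.04, -0.1, 0], [-1.42, -0.04, -0.13, 0], [-1.79, -0.04, -0.14, 0]]
0 None [-0.26   0.221  0.198] A 0.341 bottom 220.4 sd 0.126
0 0.17 [-0.263  0.181] A 0.319 bottom 214.6 sd 0.183
0 0.19 [-0.261  0.21 ] A 0.335 bottom 218.9 sd 0.131
0 0.2 [-0.26   0.224] A 0.343 bottom 220.8 sd 0.126
0 0.21 [-0.259  0.239] A 0.352 bottom 222.7 sd 0.139
1 None [-0.255  0.218  0.197 -0.009] A 0.335 bottom 220.5 sd 0.126
1 0.17 [-0.201  0.159 -0.11 ] A 0.256 bottom 218.3 sd 0.163
1 0.19 [-0.241  0.203 -0.034] A 0.316 bottom 220.1 sd 0.128
1 0.2 [-0.262  0.225  0.004] A 0.345 bottom 220.7 sd 0.126
1 0.21 [-0.282  0.247  0.041] A 0.375 bottom 221.3 sd 0.136
```

Call:
{"fn": "play_rows", "kwargs": {
  "steps": [
    [-0.34,0,-0.03,0],
    [-0.69,0,-0.07,0],
    [-1.05,0,-0.1,0],
    [-1.42,0,-0.13,0],
    [-1.79,0,-0.14,0]
  ]
}}

```text
time_s: 31.15
tool_pos: [589.2, -99.5, 237.7]
tcp_rot: [3.132, 0.128, -0.015]
contact_force: [10.6, -1.5, -4.4]
width: 15.0
```

```bash
bash l "-80,-1,218,106,step=2.0"
```

```text
t 31.15 ang 2.32 r 106.8 off -0.5 F loc 10.39 -2.38 -4.41 M -0.303 -2.393 -0.122 w 15.0 [589.2 -99.5 237.7]
wheel [2.1888e+02 7.3000e-01 3.9510e+03] tq(h=.2) -0.811 jv 0.076
[[-0.32, -0.04, 0.07, 0], [-0.69, -0.04, 0.08, 0], [-1.06, -0.04, 0.1, 0], [-1.43, -0.04, 0.14, 0], [-1.79, -0.04, 0.18, 0]]
```

Call:
{"fn": "play_rows", "kwargs": {
  "steps": [
    [-0.35,0,0.01,0],
    [-0.7,0,0.03,0],
    [-1.06,0,0.05,0],
    [-1.43,0,0.09,0],
    [-1.79,0,0.14,0]
  ]
}}

```text
time_s: 31.7
tool_pos: [572.1, -101.0, 237.5]
tcp_rot: [3.132, 0.129, -0.011]
contact_force: [10.1, -2.2, -0.0]
width: 14.5
```

```bash
bash l "-80,-1,209,106,step=2.0"
```

```text
t 31.7 ang -6.88 r 107.3 off -0.4 F loc 9.86 -3.08 -0.01 M -0.253 -2.309 0.137 w 14.5 [ 572.1 -101.   237.5]
wheel [2.1091e+02 6.8000e-01 4.1860e+03] tq(h=.2) -0.713 jv 0.078
[[-0.3, -0.04, 0.18, 0], [-0.67, -0.04, 0.24, 0], [-1.03, -0.04, 0.32, 0], [-1.39, -0.04, 0.41, 0], [-1.74, -0.04, 0.52, 0]]
```

Call:
{"fn": "play_rows", "kwargs": {
  "steps": [
    [-0.34,0,0.06,0],
    [-0.69,0,0.14,0],
    [-1.05,0,0.23,0],
    [-1.41,0,0.33,0],
    [-1.76,0,0.44,0]
  ]
}}

```text
time_s: 32.25
tool_pos: [555.8, -102.4, 234.8]
tcp_rot: [3.132, 0.129, -0.004]
contact_force: [10.5, -0.8, 8.0]
width: 14.9
```

```bash
bash l "-80,-1,202,106,step=2.0"
```

```text
t 32.25 ang -15.73 r 107.8 off -0.4 F loc 10.37 -1.67 7.96 M -0.088 -2.518 0.001 w 14.9 [ 555.8 -102.4  234.8]
wheel [2.0316e+02 4.5000e-01 3.6500e+03] tq(h=.2) -0.864 jv 0.08
[[-0.24, -0.05, 0.26, 0], [-0.59, -0.05, 0.38, 0], [-0.94, -0.05, 0.51, 0], [-1.28, -0.05, 0.66, 0], [-1.61, -0.05, 0.81, 0]]
```

Call:
{"fn": "play_rows", "kwargs": {
  "steps": [
    [-0.34,0,0.1,0],
    [-0.68,0,0.22,0],
    [-1.02,0,0.35,0],
    [-1.36,0,0.5,0],
    [-1.7,0,0.67,0]
  ]
}}

```text
time_s: 32.8
tool_pos: [539.9, -103.8, 229.6]
tcp_rot: [3.131, 0.129, 0.002]
contact_force: [6.4, -0.3, 9.3]
width: 14.9
```

```bash
bash l "-80,-1,194,107,step=2.0"
```

```text
t 32.8 ang -24.61 r 108.5 off -0.5 F loc 6.39 -0.81 9.26 M -0.045 -1.679 -0.023 w 14.9 [ 539.9 -103.8  229.6]
wheel [1.9546e+02 4.0000e-01 3.3100e+03] tq(h=.2) -0.646 jv 0.085
[[-0.21, -0.05, 0.27, 0], [-0.54, -0.05, 0.44, 0], [-0.86, -0.05, 0.63, 0], [-1.18, -0.05, 0.82, 0], [-1.49, -0.05, 1.03, 0]]
```

Call:
{"fn": "play_rows", "kwargs": {
  "steps": [
    [-0.3,0,0.17,0],
    [-0.61,0,0.35,0],
    [-0.92,0,0.55,0],
    [-1.23,0,0.76,0],
    [-1.53,0,0.98,0]
  ]
}}

```text
time_s: 33.35
tool_pos: [525.6, -105.1, 221.7]
tcp_rot: [3.13, 0.129, 0.007]
contact_force: [7.9, 0.1, 5.1]
width: 14.7
```

```bash
bash l "-80,-1,186,107,step=2.0"; python3 an3.py
```

```text
t 33.35 ang -33.32 r 108.5 off -0.5 F loc 7.91 -0.63 5.13 M 0.22 -1.799 0.022 w 14.7 [ 525.6 -105.1  221.7]
wheel [1.8772e+02 3.8000e-01 3.0290e+03] tq(h=.2) -0.806 jv 0.084
[[-0.17, -0.05, 0.29, 0], [-0.47, -0.05, 0.51, 0], [-0.76, -0.06, 0.74, 0], [-1.05, -0.06, 0.98, 0], [-1.32, -0.06, 1.23, 0]]
0 None [-0.254  0.234  0.194] A 0.346 bottom 222.7 sd 0.127
0 0.17 [-0.263  0.163] A 0.309 bottom 211.7 sd 0.177
0 0.19 [-0.256  0.223] A 0.339 bottom 221.0 sd 0.128
0 0.2 [-0.252  0.252] A 0.357 bottom 225.0 sd 0.132
0 0.21 [-0.248  0.282] A 0.376 bottom 228.7 sd 0.155
1 None [-0.247  0.23   0.192 -0.014] A 0.337 bottom 222.9 sd 0.127
1 0.17 [-0.201  0.163 -0.107] A 0.258 bottom 219.0 sd 0.155
1 0.19 [-0.242  0.223 -0.024] A 0.329 bottom 222.6 sd 0.128
1 0.2 [-0.263  0.252  0.018] A 0.364 bottom 223.9 sd 0.13
1 0.21 [-0.283  0.282  0.06 ] A 0.4 bottom 224.9 sd 0.143
```

```bash
cat > an4.py <<'E'
from an import *
D=load();x=np.array([d['x'] for d in D])/1e3;z=np.array([d['z'] for d in D])/1e3;F=np.array([d['F'] for d in D]);M=np.array([d['M'] for d in D])
a=np.radians([d['a'] for d in D]);dr=np.array([d['dir'] for d in D],float);n=len(a);print(n)
def bot(c): return (270-np.degrees(np.arctan2(-c[0],c[1])))%360
def fit(w,bias=0,hfree=1,drag=0):
    y=-(z*F[:,0]-x*F[:,2]+M[:,1])-.52*dr;B=[np.sin(a),np.cos(a),F[:,0]]
    if bias:B.append(np.ones(n))
    if bias>1:B+=[x]   # Fz bias
    if drag:B.append(dr)
    B=np.array(B).T
    for _ in range(10):
        c,*_r=np.linalg.lstsq(B*w[:,None],y*w,rcond=None);e=y-B@c
        if rob: w=w0*np.minimum(1,.15/np.maximum(abs(e),1e-9))**.5
    return c,e
for rob in(0,1):
  for b in(0,1,2):
    for dg in (0,1):
      w0=np.ones(n);c,e=fit(w0,b,1,dg)
      print(rob,b,dg,c.round(3),'A',np.hypot(*c[:2]).round(3),'bot',bot(c).round(1),e.std().round(3))
rob=0
rng=np.random.default_rng(0);bs=[]
for _ in range(400):
    w0=np.sqrt(rng.multinomial(n,np.ones(n)/n).astype(float));bs.append(bot(fit(w0)[0]))
print('boot',np.mean(bs),np.std(bs))
c,e=fit(np.ones(n));print([(round(float(np.degrees(A))),int(d),round(float(v),2)) for A,d,v in zip(a,dr,e)])
# h errors-in-variables: filter Fx using M as instrument
E
python3 an4.py
```

```text
43
0 0 0 [-0.254  0.234  0.194] A 0.346 bot 222.7 0.127
0 0 1 [-0.247  0.23   0.192 -0.014] A 0.337 bot 222.9 0.127
0 1 0 [-0.254  0.224  0.193 -0.018] A 0.338 bot 221.4 0.127
0 1 1 [-0.255  0.224  0.193 -0.019  0.002] A 0.339 bot 221.3 0.127
0 2 0 [-0.253  0.225  0.193 -0.015 -0.057] A 0.339 bot 221.6 0.127
0 2 1 [-0.255  0.226  0.193 -0.016 -0.061  0.003] A 0.34 bot 221.5 0.127
1 0 0 [-0.248  0.233  0.193] A 0.34 bot 223.2 0.127
1 0 1 [-0.229  0.227  0.19  -0.029] A 0.323 bot 224.7 0.128
1 1 0 [-0.244  0.219  0.192 -0.026] A 0.328 bot 222.0 0.127
1 1 1 [-0.239  0.219  0.191 -0.023 -0.008] A 0.324 bot 222.5 0.128
1 2 0 [-0.242  0.222  0.192 -0.02  -0.137] A 0.328 bot 222.4 0.128
1 2 1 [-0.239  0.221  0.191 -0.018 -0.123 -0.005] A 0.326 bot 222.8 0.128
boot 222.4542959170384 4.125625718114865
[(-7, 1, 0.11), (1, 1, 0.04), (9, 1, -0.21), (17, 1, 0.08), (26, 1, -0.08), (35, 1, 0.02), (43, 1, -0.09), (52, 1, -0.14), (60, 1, -0.02), (69, 1, 0.08), (77, 1, 0.03), (83, 1, -0.08), (92, 1, -0.08), (101, 1, -0.11), (110, 1, -0.16), (119, 1, 0.12), (129, 1, 0.14), (139, 1, 0.03), (149, 1, 0.01), (159, 1, -0.07), (171, 1, 0.23), (181, 1, -0.06), (191, 1, 0.18), (201, 1, -0.24), (211, 1, 0.05), (221, 1, 0.07), (230, 1, -0.1), (241, 1, -0.12), (251, 1, -0.22), (262, 1, -0.07), (273, 1, -0.06), (284, 1, 0.27), (273, -1, -0.04), (263, -1, -0.1), (254, -1, 0.05), (245, -1, -0.02), (236, -1, 0.32), (227, -1, -0.0), (219, -1, -0.21), (211, -1, -0.06), (203, -1, -0.17), (195, -1, 0.07), (188, -1, -0.04)]
```

```bash
cat > an5.py <<'E'
from an import *
D=load();t=np.array([d['t'] for d in D]);x=np.array([d['x'] for d in D])/1e3;z=np.array([d['z'] for d in D])/1e3;F=np.array([d['F'] for d in D]);M=np.array([d['M'] for d in D])
a=np.radians([d['a'] for d in D]);dr=np.array([d['dir'] for d in D],float);n=len(a)
g=np.where(t<8.5,0,np.where(t<11.5,1,np.where(t<24,2,0)))
def run(sm,w=None,p=0):
    w=np.ones(n) if w is None else w
    def res(q):
        As,Ac,h=q[:3];mf=q[3:6][g]*dr;Fx=q[6:]
        tau=.52*dr+As*np.sin(a)+Ac*np.cos(a)
        r0=(F[:,0]-Fx)/.7
        r1=(M[:,1]+h*Fx-mf)/sm
        r2=(tau+z*Fx-x*F[:,2]+M[:,1]+h*Fx)/np.hypot(.05,x*.7)
        return np.r_[r0*w,r1*w,r2*w]
    o=least_squares(res,np.r_[-.25,.23,.19,.4,.6,.5,F[:,0]],loss='soft_l1',f_scale=2);q=o.x
    if p:
        C=np.linalg.pinv(o.jac.T@o.jac)[:2,:2];v=np.array([-q[1],q[0]])/(q[0]**2+q[1]**2)
        print(sm,q[:6].round(3),'A',np.hypot(*q[:2]).round(3),'bot',((270-np.degrees(np.arctan2(-q[0],q[1])))%360).round(1),'+-',np.degrees(np.sqrt(v@C@v)).round(1),'cost',(2*o.cost/n).round(2))
for sm in (.05,.1,.2,.5): run(sm,p=1)
E
python3 an5.py
```

```text
0.05 [-0.13   0.258  0.21   0.328 -0.193  0.318] A 0.289 bot 243.3 +- 4.8 cost 3.47
0.1 [-0.169  0.258  0.203  0.347 -0.165  0.336] A 0.309 bot 236.8 +- 5.8 cost 1.7
0.2 [-0.213  0.249  0.198  0.366 -0.134  0.344] A 0.327 bot 229.4 +- 6.7 cost 0.83
0.5 [-0.244  0.24   0.196  0.378 -0.112  0.347] A 0.342 bot 224.6 +- 7.0 cost 0.46
```

Call:
{"fn": "play_rows", "kwargs": {
  "steps": [
    [0.3,0,-0.22,0],
    [0.62,0,-0.44,0],
    [0.95,0,-0.64,0],
    [1.28,0,-0.83,0],
    [1.62,0,-1.0,0]
  ]
}}

```text
time_s: 33.9
tool_pos: [540.2, -103.8, 230.5]
tcp_rot: [3.131, 0.129, 0.002]
contact_force: [3.5, -2.0, -22.3]
width: 15.0
```

```bash
bash l "90,1,195,106,step=2.0"
```

```text
t 33.9 ang -24.29 r 109.2 off -0.5 F loc 3.29 -2.32 -22.28 M -0.273 -0.125 0.119 w 15.0 [ 540.2 -103.8  230.5]
wheel [1.9654e+02 4.2000e-01 3.2490e+03] tq(h=.2) 0.141 jv 0.095
[[0.4, -0.05, 0.17, 0], [0.75, -0.05, 0.04, 0], [1.1, -0.06, -0.08, 0], [1.45, -0.06, -0.19, 0], [1.81, -0.06, -0.29, 0]]
```

Call:
{"fn": "play_rows", "kwargs": {
  "steps": [
    [0.36,0,0.02,0],
    [0.73,0,-0.06,0],
    [1.1,0,-0.16,0],
    [1.45,0,-0.25,0],
    [1.81,0,-0.33,0]
  ]
}}

```text
time_s: 34.45
tool_pos: [558.7, -102.1, 235.3]
tcp_rot: [3.13, 0.129, 0.003]
contact_force: [-8.5, -1.1, 3.0]
width: 15.0
```

```bash
bash l "90,1,205,106,step=2.0"
```

```text
t 34.45 ang -14.14 r 107.6 off -0.5 F loc -8.52 -0.4 3.02 M 0.185 2.21 -0.057 w 15.0 [ 558.7 -102.1  235.3]
wheel [2.0572e+02 5.0000e-01 3.8450e+03] tq(h=.2) 0.304 jv 0.083
[[0.34, -0.05, 0.08, 0], [0.71, -0.05, 0.01, 0], [1.07, -0.05, -0.05, 0], [1.44, -0.06, -0.09, 0], [1.81, -0.06, -0.13, 0]]
```

Call:
{"fn": "play_rows", "kwargs": {
  "steps": [
    [0.36,0,-0.05,0],
    [0.72,0,-0.1,0],
    [1.08,0,-0.14,0],
    [1.45,0,-0.18,0],
    [1.82,0,-0.2,0]
  ]
}}

```text
time_s: 35.0
tool_pos: [577.1, -100.6, 238.4]
tcp_rot: [3.13, 0.129, 0.003]
contact_force: [-6.6, -2.0, 1.7]
width: 14.7
```

```bash
bash l "90,1,214,106,step=2.0"
```

```text
t 35.0 ang -4.17 r 107.7 off -0.5 F loc -6.74 -1.38 1.73 M 0.061 1.689 0.086 w 14.7 [ 577.1 -100.6  238.4]
wheel [2.1459e+02 7.2000e-01 4.2200e+03] tq(h=.2) 0.368 jv 0.084
[[0.33, -0.05, 0.15, 0], [0.7, -0.05, 0.14, 0], [1.07, -0.06, 0.15, 0], [1.44, -0.06, 0.17, 0], [1.8, -0.06, 0.2, 0]]
```

Call:
{"fn": "play_rows", "kwargs": {
  "steps": [
    [0.36,0,0.0,0],
    [0.73,0,0.0,0],
    [1.1,0,0.02,0],
    [1.46,0,0.05,0],
    [1.82,0,0.1,0]
  ]
}}

```text
time_s: 35.55
tool_pos: [595.6, -99.0, 238.4]
tcp_rot: [3.13, 0.129, 0.003]
contact_force: [-8.7, -1.5, 1.2]
width: 14.3
```

```bash
bash l "90,1,223,106,step=2.0"
```

```text
t 35.55 ang 5.66 r 107.9 off -0.5 F loc -8.77 -0.72 1.19 M 0.164 1.916 0.094 w 14.3 [595.6 -99.  238.4]
wheel [2.2313e+02 7.5000e-01 3.8080e+03] tq(h=.2) 0.792 jv 0.073
[[0.3, -0.06, 0.24, 0], [0.66, -0.06, 0.29, 0], [1.03, -0.06, 0.36, 0], [1.39, -0.06, 0.44, 0], [1.75, -0.07, 0.54, 0]]
```

Call:
{"fn": "play_rows", "kwargs": {
  "steps": [
    [0.35,0,0.1,0],
    [0.71,0,0.17,0],
    [1.06,0,0.24,0],
    [1.42,0,0.33,0],
    [1.77,0,0.43,0]
  ]
}}

```text
time_s: 36.1
tool_pos: [613.7, -97.4, 235.4]
tcp_rot: [3.13, 0.128, 0.004]
contact_force: [-8.1, -1.2, 4.1]
width: 14.6
```

```bash
bash l "90,1,231,106,step=2.0"
```

```text
t 36.1 ang 15.45 r 108.3 off -0.5 F loc -8.17 -0.51 4.15 M 0.344 2.222 -0.069 w 14.6 [613.7 -97.4 235.4]
wheel [2.3155e+02 7.3000e-01 3.4340e+03] tq(h=.2) 0.385 jv 0.066
[[0.25, -0.06, 0.31, 0], [0.6, -0.06, 0.43, 0], [0.95, -0.06, 0.56, 0], [1.29, -0.07, 0.7, 0], [1.62, -0.07, 0.85, 0]]
```

Two more this way, then back.

Call:
{"fn": "play_rows", "kwargs": {
  "steps": [
    [0.34,0,0.14,0],
    [0.68,0,0.27,0],
    [1.01,0,0.42,0],
    [1.34,0,0.57,0],
    [1.66,0,0.74,0]
  ]
}}

```text
time_s: 36.65
tool_pos: [631.0, -95.9, 229.4]
tcp_rot: [3.13, 0.128, 0.005]
contact_force: [-6.0, -0.4, 9.1]
width: 15.1
```

```bash
bash l "90,1,240,106.5,step=2.0"
```

```text
t 36.65 ang 25.15 r 108.8 off -0.5 F loc -6.01 0.15 9.13 M 0.332 1.654 0.003 w 15.1 [631.  -95.9 229.4]
wheel [2.3989e+02 7.1000e-01 2.9850e+03] tq(h=.2) 0.561 jv 0.063
[[0.19, -0.06, 0.35, 0], [0.52, -0.06, 0.53, 0], [0.84, -0.06, 0.72, 0], [1.15, -0.06, 0.91, 0], [1.46, -0.07, 1.12, 0]]
```

Call:
{"fn": "play_rows", "kwargs": {
  "steps": [
    [0.27,0,0.22,0],
    [0.58,0,0.41,0],
    [0.88,0,0.61,0],
    [1.19,0,0.82,0],
    [1.5,0,1.04,0]
  ]
}}

```text
time_s: 37.2
tool_pos: [647.2, -94.6, 220.9]
tcp_rot: [3.129, 0.128, 0.009]
contact_force: [-4.2, -0.2, 9.5]
width: 14.4
```

```bash
bash l "-80,1,249,107,step=2.0"; python3 an4.py | head -13; python3 an4.py | grep boot
```

```text
t 37.2 ang 34.79 r 109.4 off -0.6 F loc -4.21 0.16 9.53 M 0.233 1.335 0.004 w 14.4 [647.2 -94.6 220.9]
wheel [2.4817e+02 6.2000e-01 2.3410e+03] tq(h=.2) 0.482 jv 0.066
[[-0.49, -0.06, -0.04, 0], [-0.81, -0.05, -0.24, 0], [-1.13, -0.05, -0.43, 0], [-1.46, -0.05, -0.6, 0], [-1.79, -0.04, -0.77, 0]]
50
0 0 0 [-0.242  0.257  0.196] A 0.353 bot 226.8 0.135
0 0 1 [-0.225  0.242  0.192 -0.035] A 0.331 bot 227.2 0.134
0 1 0 [-0.242  0.24   0.195 -0.025] A 0.341 bot 224.8 0.134
0 1 1 [-0.231  0.238  0.193 -0.015 -0.022] A 0.331 bot 225.8 0.134
0 2 0 [-0.242  0.239  0.195 -0.027  0.048] A 0.34 bot 224.6 0.134
0 2 1 [-0.231  0.236  0.193 -0.018  0.067 -0.023] A 0.33 bot 225.6 0.134
1 0 0 [-0.233  0.263  0.196] A 0.351 bot 228.5 0.135
1 0 1 [-0.202  0.245  0.189 -0.056] A 0.317 bot 230.5 0.136
1 1 0 [-0.23   0.242  0.194 -0.037] A 0.334 bot 226.5 0.135
1 1 1 [-0.21   0.239  0.19  -0.02  -0.039] A 0.318 bot 228.7 0.135
1 2 0 [-0.23   0.241  0.194 -0.039  0.044] A 0.333 bot 226.3 0.135
1 2 1 [-0.209  0.236  0.19  -0.025  0.118 -0.041] A 0.315 bot 228.4 0.135
boot 226.56627603484813 4.079622303205467
```

```bash
python3 - <<'E'
s=open('mv.py').read()
s=s.replace("save=True):","save=True,cam=True):").replace("    w=wheel(guess)\n","    w=wheel(guess) if cam else (-999.,0,0)\n")
s=s.replace("dir=dir))","dir=dir,rot=R.from_rotvec(s['tcp_rot']).as_matrix()[:,2].tolist()))")
open('mv.py','w').write(s)
E
echo ok
```

```text
ok
```

Call:
{"fn": "play_rows", "kwargs": {
  "steps": [
    [-0.36,0,-0.18,0],
    [-0.69,0,-0.36,0],
    [-1.01,0,-0.53,0],
    [-1.34,0,-0.69,0]
  ]
}}

```text
time_s: 37.65
tool_pos: [634.7, -95.7, 228.2]
tcp_rot: [3.129, 0.128, 0.013]
contact_force: [5.0, -2.3, -8.2]
width: 14.2
```

```bash
bash l "-80,-1,242,107.5,step=2.2,n=3"
```

```text
t 37.65 ang 27.21 r 109.3 off -0.6 F loc 4.8 -2.75 -8.22 M -0.364 -1.527 -0.187 w 14.2 [634.7 -95.7 228.2]
wheel [2.4125e+02 7.0000e-01 2.8140e+03] tq(h=.2) -0.311 jv 0.068
[[-0.41, -0.05, -0.01, 0], [-0.79, -0.05, -0.18, 0], [-1.17, -0.05, -0.33, 0]]
```

Call:
{"fn": "play_rows", "kwargs": {
  "steps": [
    [-0.37,0,-0.13,0],
    [-0.75,0,-0.27,0],
    [-1.13,0,-0.41,0]
  ]
}}

```text
time_s: 38.0
tool_pos: [623.6, -96.6, 233.1]
tcp_rot: [3.129, 0.128, 0.016]
contact_force: [7.5, -1.7, -6.4]
width: 14.9
```

```bash
bash l "-80,-1,235,108,step=2.2,n=3"
```

```text
t 38.0 ang 20.81 r 109.2 off -0.5 F loc 7.37 -2.34 -6.41 M -0.318 -1.635 -0.192 w 14.9 [623.6 -96.6 233.1]
wheel [2.3563e+02 7.2000e-01 3.2170e+03] tq(h=.2) -0.84 jv 0.073
[[-0.38, -0.05, -0.02, 0], [-0.78, -0.05, -0.15, 0], [-1.17, -0.05, -0.26, 0]]
```

Call:
{"fn": "play_rows", "kwargs": {
  "steps": [
    [-0.38,0,-0.09,0],
    [-0.77,0,-0.19,0],
    [-1.16,0,-0.28,0]
  ]
}}

```text
time_s: 38.35
tool_pos: [612.2, -97.6, 236.6]
tcp_rot: [3.129, 0.127, 0.019]
contact_force: [5.2, -2.5, -3.2]
width: 14.7
```

```bash
bash l "-80,-1,229,108,step=2.2,n=3"
```

```text
t 38.35 ang 14.54 r 109.1 off -0.6 F loc 5.01 -2.97 -3.23 M -0.323 -1.251 -0.129 w 14.7 [612.2 -97.6 236.6]
wheel [2.3021e+02 7.4000e-01 3.4250e+03] tq(h=.2) -0.367 jv 0.079
[[-0.38, -0.05, 0.02, 0], [-0.78, -0.05, -0.07, 0], [-1.19, -0.05, -0.14, 0]]
```

Call:
{"fn": "play_rows", "kwargs": {
  "steps": [
    [-0.39,0,-0.05,0],
    [-0.79,0,-0.11,0],
    [-1.19,0,-0.16,0]
  ]
}}

```text
time_s: 38.7
tool_pos: [600.7, -98.5, 238.9]
tcp_rot: [3.129, 0.127, 0.022]
contact_force: [8.5, -2.8, -3.6]
width: 14.6
```

```bash
bash l "-80,-1,224,108,step=2.2,n=3"
```

```text
t 38.7 ang 8.36 r 109.1 off -0.5 F loc 8.26 -3.57 -3.57 M -0.296 -2.275 -0.044 w 14.6 [600.7 -98.5 238.9]
wheel [2.2484e+02 7.5000e-01 3.6500e+03] tq(h=.2) -0.326 jv 0.078
[[-0.38, -0.05, 0.06, 0], [-0.79, -0.05, 0.02, 0], [-1.21, -0.05, -0.01, 0]]
```

Call:
{"fn": "play_rows", "kwargs": {
  "steps": [
    [-0.4,0,0.0,0],
    [-0.8,0,-0.02,0],
    [-1.21,0,-0.03,0]
  ]
}}

```text
time_s: 39.05
tool_pos: [589.4, -99.5, 240.1]
tcp_rot: [3.129, 0.127, 0.027]
contact_force: [10.8, -1.7, -2.7]
width: 14.7
```

```bash
bash l "-80,-1,219,108,step=2.2,n=3"
```

```text
t 39.05 ang 2.36 r 109.2 off -0.5 F loc 10.64 -2.61 -2.74 M -0.185 -2.401 -0.212 w 14.7 [589.4 -99.5 240.1]
wheel [2.1963e+02 7.5000e-01 3.9050e+03] tq(h=.2) -0.9 jv 0.086
[[-0.36, -0.05, 0.11, 0], [-0.77, -0.05, 0.11, 0], [-1.19, -0.05, 0.12, 0]]
```

Call:
{"fn": "play_rows", "kwargs": {
  "steps": [
    [-0.4,0,0.04,0],
    [-0.8,0,0.07,0],
    [-1.2,0,0.1,0]
  ]
}}

```text
time_s: 39.4
tool_pos: [578.3, -100.5, 240.1]
tcp_rot: [3.128, 0.127, 0.033]
contact_force: [10.8, -2.2, -1.1]
width: 14.9
```

```bash
bash l "-80,-1,214,108,step=2.2,n=3"
```

```text
t 39.4 ang -3.51 r 109.3 off -0.5 F loc 10.61 -3.12 -1.11 M -0.097 -2.667 -0.182 w 14.9 [ 578.3 -100.5  240.1]
wheel [2.1459e+02 7.2000e-01 4.1510e+03] tq(h=.2) -0.604 jv 0.083
[[-0.34, -0.05, 0.15, 0], [-0.76, -0.05, 0.19, 0], [-1.17, -0.05, 0.25, 0]]
```

Call:
{"fn": "play_rows", "kwargs": {
  "steps": [
    [-0.39,0,0.08,0],
    [-0.79,0,0.15,0],
    [-1.19,0,0.22,0]
  ]
}}

```text
time_s: 39.75
tool_pos: [567.5, -101.5, 239.1]
tcp_rot: [3.128, 0.127, 0.039]
contact_force: [9.2, -1.4, 1.8]
width: 14.6
```

```bash
bash l "-80,-1,209,108,step=2.2,n=3"
```

```text
t 39.75 ang -9.2 r 109.5 off -0.6 F loc 9.07 -2.24 1.75 M 0.086 -2.079 -0.112 w 14.6 [ 567.5 -101.5  239.1]
wheel [2.0969e+02 6.5000e-01 4.2390e+03] tq(h=.2) -0.746 jv 0.093
[[-0.33, -0.05, 0.2, 0], [-0.73, -0.05, 0.28, 0], [-1.14, -0.05, 0.37, 0]]
```

Call:
{"fn": "play_rows", "kwargs": {
  "steps": [
    [-0.38,0,0.12,0],
    [-0.78,0,0.21,0],
    [-1.17,0,0.3,0]
  ]
}}

```text
time_s: 40.1
tool_pos: [557.1, -102.4, 237.1]
tcp_rot: [3.127, 0.127, 0.045]
contact_force: [10.2, -1.8, 2.9]
width: 14.9
```

```bash
bash l "-80,-1,204,108,step=2.2,n=3"
```

```text
t 40.1 ang -14.75 r 109.8 off -0.5 F loc 10.01 -2.63 2.87 M -0.241 -2.362 0.095 w 14.9 [ 557.1 -102.4  237.1]
wheel [2.0479e+02 5.2000e-01 3.8570e+03] tq(h=.2) -0.781 jv 0.089
[[-0.3, -0.06, 0.26, 0], [-0.7, -0.06, 0.38, 0], [-1.09, -0.06, 0.51, 0]]
```

```bash
python3 an4.py; cat > an6.py <<'E'
from an import *
D=load();x=np.array([d['x'] for d in D])/1e3;z=np.array([d['z'] for d in D])/1e3;F=np.array([d['F'] for d in D]);M=np.array([d['M'] for d in D])
a=np.radians([d['a'] for d in D]);dr=np.array([d['dir'] for d in D],float);n=len(a)
# h by errors-in-variables scan: noise in F sf, M sm ; chi2
from scipy.optimize import minimize
def nll(q,dragfree=False):
    As,Ac,h,ls=q[:4];dg=q[4] if dragfree else .52
    e=-((z+h)*F[:,0]-x*F[:,2]+M[:,1])-dg*dr-As*np.sin(a)-Ac*np.cos(a)
    v=np.exp(2*ls)*((z+h)**2+x**2)+.05**2
    return .5*np.sum(e**2/v+np.log(v))
for df in (0,1):
    o=minimize(nll,[-.25,.24,.195,-.5]+([.52] if df else []),args=(df,),method='Nelder-Mead',options=dict(maxiter=5000,xatol=1e-6,fatol=1e-7));q=o.x
    print('ML drag free' if df else 'ML',q.round(3),'sF',np.exp(q[3]).round(2),'A',np.hypot(*q[:2]).round(3),'bot',((270-np.degrees(np.arctan2(-q[0],q[1])))%360).round(1))
E
python3 an6.py
```

```text
58
0 0 0 [-0.24   0.26   0.195] A 0.354 bot 227.3 0.145
0 0 1 [-0.22   0.242  0.19  -0.041] A 0.327 bot 227.8 0.144
0 1 0 [-0.243  0.24   0.194 -0.027] A 0.342 bot 224.6 0.145
0 1 1 [-0.228  0.237  0.191 -0.015 -0.029] A 0.328 bot 226.1 0.144
0 2 0 [-0.244  0.237  0.194 -0.031  0.096] A 0.34 bot 224.2 0.145
0 2 1 [-0.228  0.233  0.191 -0.02   0.12  -0.03 ] A 0.325 bot 225.6 0.144
1 0 0 [-0.239  0.265  0.195] A 0.357 bot 227.9 0.145
1 0 1 [-0.204  0.244  0.188 -0.061] A 0.318 bot 230.1 0.145
1 1 0 [-0.237  0.243  0.194 -0.034] A 0.339 bot 225.8 0.145
1 1 1 [-0.21   0.24   0.189 -0.012 -0.051] A 0.319 bot 228.8 0.144
1 2 0 [-0.238  0.241  0.194 -0.038  0.106] A 0.338 bot 225.4 0.145
1 2 1 [-0.209  0.234  0.189 -0.02   0.205 -0.054] A 0.314 bot 228.2 0.144
boot 227.2965029447458 3.7473577956161623
[(-7, 1, 0.09), (1, 1, 0.03), (9, 1, -0.23), (17, 1, 0.06), (26, 1, -0.1), (35, 1, -0.01), (43, 1, -0.13), (52, 1, -0.16), (60, 1, -0.06), (69, 1, 0.06), (77, 1, 0.01), (83, 1, -0.1), (92, 1, -0.09), (101, 1, -0.12), (110, 1, -0.16), (119, 1, 0.13), (129, 1, 0.15), (139, 1, 0.04), (149, 1, 0.03), (159, 1, -0.05), (171, 1, 0.25), (181, 1, -0.04), (191, 1, 0.21), (201, 1, -0.21), (211, 1, 0.09), (221, 1, 0.11), (230, 1, -0.06), (241, 1, -0.09), (251, 1, -0.19), (262, 1, -0.05), (273, 1, -0.05), (284, 1, 0.28), (273, -1, -0.03), (263, -1, -0.09), (254, -1, 0.07), (245, -1, 0.0), (236, -1, 0.34), (227, -1, 0.02), (219, -1, -0.19), (211, -1, -0.04), (203, -1, -0.15), (195, -1, 0.09), (188, -1, -0.02), (197, 1, -0.18), (206, 1, -0.13), (215, 1, -0.11), (223, 1, 0.25), (232, 1, -0.2), (240, 1, -0.07), (248, 1, -0.19), (241, -1, 0.15), (236, -1, -0.33), (230, -1, 0.16), (225, -1, 0.25), (220, -1, -0.28), (215, -1, 0.05), (210, -1, -0.07), (205, -1, -0.07)]
ML [-0.241  0.258  0.195 -0.744] sF 0.48 A 0.353 bot 226.9
ML drag free [-0.225  0.245  0.191 -0.743  0.487] sF 0.48 A 0.332 bot 227.4
```

Call:
{"fn": "play_rows", "kwargs": {
  "steps": [
    [0.36,0,-0.08,0],
    [0.72,0,-0.17,0],
    [1.09,0,-0.25,0],
    [1.46,0,-0.32,0]
  ]
}}

```text
time_s: 40.55
tool_pos: [569.9, -101.2, 240.0]
tcp_rot: [3.128, 0.127, 0.039]
contact_force: [-5.4, -2.1, -10.3]
width: 14.9
```

```bash
bash l "90,1,211,108,step=2.2,n=3"
```

```text
t 40.55 ang -7.89 r 110.0 off -0.5 F loc -5.58 -1.58 -10.31 M -0.02 1.663 0.043 w 14.9 [ 569.9 -101.2  240. ]
wheel [2.112e+02 7.100e-01 4.241e+03] tq(h=.2) 0.217 jv 0.084
[[0.39, -0.06, 0.16, 0], [0.8, -0.06, 0.14, 0], [1.21, -0.06, 0.13, 0]]
```

Call:
{"fn": "play_rows", "kwargs": {
  "steps": [
    [0.4,0,0.03,0],
    [0.81,0,0.01,0],
    [1.22,0,0.01,0]
  ]
}}

```text
time_s: 40.9
tool_pos: [582.3, -100.2, 240.6]
tcp_rot: [3.128, 0.127, 0.037]
contact_force: [-7.5, -1.8, 2.0]
width: 14.8
```

```bash
bash l "90,1,217,108,step=2.2,n=3"
```

```text
t 40.9 ang -1.4 r 109.6 off -0.5 F loc -7.62 -1.17 1.97 M 0.188 2.218 0.093 w 14.8 [ 582.3 -100.2  240.6]
wheel [2.1699e+02 7.4000e-01 4.1230e+03] tq(h=.2) 0.136 jv 0.084
[[0.35, -0.06, 0.17, 0], [0.76, -0.06, 0.2, 0], [1.18, -0.06, 0.24, 0]]
```

Call:
{"fn": "play_rows", "kwargs": {
  "steps": [
    [0.4,0,0.04,0],
    [0.8,0,0.06,0],
    [1.2,0,0.1,0]
  ]
}}

```text
time_s: 41.25
tool_pos: [594.6, -99.1, 240.3]
tcp_rot: [3.128, 0.127, 0.036]
contact_force: [-6.0, -1.5, 3.7]
width: 14.8
```

```bash
bash l "90,1,222,108,step=2.2,n=3"
```

```text
t 41.25 ang 5.07 r 109.7 off -0.6 F loc -6.11 -1.0 3.71 M 0.241 1.573 -0.066 w 14.8 [594.6 -99.1 240.3]
wheel [2.2259e+02 7.5000e-01 3.7960e+03] tq(h=.2) 0.353 jv 0.083
[[0.33, -0.06, 0.22, 0], [0.74, -0.06, 0.29, 0], [1.15, -0.06, 0.37, 0]]
```

Call:
{"fn": "play_rows", "kwargs": {
  "steps": [
    [0.39,0,0.09,0],
    [0.79,0,0.15,0],
    [1.18,0,0.23,0]
  ]
}}

```text
time_s: 41.6
tool_pos: [606.8, -98.1, 238.7]
tcp_rot: [3.128, 0.127, 0.035]
contact_force: [-7.8, -0.9, 1.7]
width: 14.6
```

```bash
bash l "90,1,228,108,step=2.2,n=3"
```

```text
t 41.6 ang 11.51 r 109.9 off -0.6 F loc -7.82 -0.27 1.65 M 0.25 2.086 0.005 w 14.6 [606.8 -98.1 238.7]
wheel [2.2818e+02 7.4000e-01 3.5390e+03] tq(h=.2) 0.356 jv 0.074
[[0.32, -0.06, 0.27, 0], [0.71, -0.06, 0.39, 0], [1.11, -0.07, 0.52, 0]]
```

Call:
{"fn": "play_rows", "kwargs": {
  "steps": [
    [0.39,0,0.14,0],
    [0.77,0,0.26,0],
    [1.15,0,0.39,0]
  ]
}}

```text
time_s: 41.95
tool_pos: [618.9, -97.1, 235.7]
tcp_rot: [3.127, 0.127, 0.035]
contact_force: [-5.5, -1.5, 5.8]
width: 15.1
```

```bash
bash l "90,1,234,108,step=2.2,n=3"
```

```text
t 41.95 ang 18.01 r 110.1 off -0.6 F loc -5.59 -1.0 5.83 M 0.291 1.161 -0.035 w 15.1 [618.9 -97.1 235.7]
wheel [2.3382e+02 7.4000e-01 3.2880e+03] tq(h=.2) 0.74 jv 0.076
[[0.26, -0.06, 0.32, 0], [0.64, -0.06, 0.48, 0], [1.02, -0.07, 0.66, 0]]
```

Call:
{"fn": "play_rows", "kwargs": {
  "steps": [
    [0.37,0,0.18,0],
    [0.73,0,0.35,0],
    [1.09,0,0.53,0]
  ]
}}

```text
time_s: 42.3
tool_pos: [630.7, -96.0, 231.4]
tcp_rot: [3.127, 0.127, 0.035]
contact_force: [-6.2, -0.9, 8.7]
width: 14.9
```

```bash
bash l "90,1,239,108,step=2.2,n=3"
```

```text
t 42.3 ang 24.58 r 110.4 off -0.6 F loc -6.28 -0.4 8.69 M 0.302 1.745 0.036 w 14.9 [630.7 -96.  231.4]
wheel [2.3952e+02 7.0000e-01 2.9570e+03] tq(h=.2) 0.54 jv 0.072
[[0.22, -0.07, 0.39, 0], [0.58, -0.07, 0.59, 0], [0.93, -0.08, 0.81, 0]]
```

Call:
{"fn": "play_rows", "kwargs": {
  "steps": [
    [0.34,0,0.24,0],
    [0.68,0,0.46,0],
    [1.02,0,0.68,0]
  ]
}}

```text
time_s: 42.65
tool_pos: [642.0, -95.1, 225.8]
tcp_rot: [3.127, 0.127, 0.037]
contact_force: [-6.3, -1.1, 9.0]
width: 14.6
```

```bash
bash l "-90,1,245,108,step=2.2,n=4";python3 an4.py|grep -v '('; python3 an6.py
```

```text
t 42.65 ang 31.13 r 110.8 off -0.6 F loc -6.4 -0.54 9.04 M -0.143 1.225 -0.161 w 14.6 [642.  -95.1 225.8]
wheel [2.4529e+02 6.4000e-01 2.5340e+03] tq(h=.2) 1.178 jv 0.073
[[-0.55, -0.06, -0.01, 0], [-0.91, -0.06, -0.21, 0], [-1.28, -0.06, -0.4, 0], [-1.66, -0.05, -0.58, 0]]
65
0 0 0 [-0.248  0.282  0.196] A 0.376 bot 228.7 0.165
0 0 1 [-0.233  0.268  0.192 -0.032] A 0.355 bot 228.9 0.164
0 1 0 [-0.251  0.264  0.196 -0.024] A 0.364 bot 226.4 0.164
0 1 1 [-0.242  0.261  0.194 -0.017 -0.018] A 0.356 bot 227.2 0.164
0 2 0 [-0.252  0.251  0.196 -0.041  0.364] A 0.356 bot 224.9 0.164
0 2 1 [-0.242  0.248  0.193 -0.033  0.382 -0.021] A 0.346 bot 225.7 0.163
1 0 0 [-0.238  0.289  0.198] A 0.374 bot 230.5 0.166
1 0 1 [-0.207  0.265  0.19  -0.06 ] A 0.336 bot 232.1 0.166
1 1 0 [-0.237  0.265  0.196 -0.035] A 0.356 bot 228.2 0.165
1 1 1 [-0.212  0.26   0.191 -0.014 -0.049] A 0.336 bot 230.8 0.165
1 2 0 [-0.238  0.254  0.197 -0.05   0.31 ] A 0.348 bot 226.9 0.164
1 2 1 [-0.212  0.248  0.191 -0.029  0.385 -0.054] A 0.326 bot 229.5 0.165
boot 228.84432353661015 3.9849064950425794
ML [-0.247  0.277  0.196 -0.62 ] sF 0.54 A 0.371 bot 228.3
ML drag free [-0.236  0.266  0.193 -0.614  0.495] sF 0.54 A 0.355 bot 228.5
```

Call:
{"fn": "play_rows", "kwargs": {
  "steps": [
    [-0.4,0,-0.18,0],
    [-0.78,0,-0.35,0],
    [-1.15,0,-0.51,0],
    [-1.53,0,-0.65,0]
  ]
}}

```text
time_s: 43.1
tool_pos: [628.1, -96.2, 232.5]
tcp_rot: [3.127, 0.127, 0.042]
contact_force: [7.5, -2.2, -2.5]
width: 14.9
```

```bash
bash l "-90,-1,239,109,step=2.2,n=4"
```

```text
t 43.1 ang 23.1 r 110.4 off -0.6 F loc 7.32 -2.86 -2.49 M -0.344 -1.999 -0.202 w 14.9 [628.1 -96.2 232.5]
wheel [2.3804e+02 7.1000e-01 3.0540e+03] tq(h=.2) -0.316 jv 0.073
[[-0.4, -0.06, -0.02, 0], [-0.79, -0.06, -0.17, 0], [-1.18, -0.05, -0.31, 0], [-1.58, -0.05, -0.43, 0]]
```

Call:
{"fn": "play_rows", "kwargs": {
  "steps": [
    [-0.38,0,-0.12,0],
    [-0.76,0,-0.24,0],
    [-1.14,0,-0.35,0],
    [-1.53,0,-0.45,0]
  ]
}}

```text
time_s: 43.55
tool_pos: [613.2, -97.5, 237.5]
tcp_rot: [3.127, 0.127, 0.046]
contact_force: [4.7, -2.3, -4.3]
width: 14.8
```

```bash
bash l "-90,-1,231,109,step=2.2,n=4"
```

```text
t 43.55 ang 14.88 r 110.2 off -0.6 F loc 4.44 -2.65 -4.32 M -0.18 -1.17 -0.036 w 14.8 [613.2 -97.5 237.5]
wheel [2.3081e+02 7.6000e-01 3.3810e+03] tq(h=.2) -0.314 jv 0.078
[[-0.38, -0.06, 0.02, 0], [-0.79, -0.05, -0.08, 0], [-1.2, -0.05, -0.16, 0], [-1.61, -0.05, -0.22, 0]]
```

Call:
{"fn": "play_rows", "kwargs": {
  "steps": [
    [0,0,0,0],
    [0,0,0,0],
    [0,0,-1,0],
    [0,0,-5,0],
    [3,0,-9,0]
  ],
  "claw": 5
}}

```text
time_s: 44.1
tool_pos: [637.7, -94.7, 330.5]
tcp_rot: [3.126, 0.125, 0.043]
contact_force: [1.8, -0.1, 2.0]
width: 50.0
```

```bash
python3 - <<'E'
from mv import *
where();w=wheel(231,excl=False);print(w);sp=w[0]-144;print(sp,rel(g(sp,106,up=190)),rel(g(sp,106)))
E
```

```text
t 44.1 ang 14.89 r 206.4 off 0.1 F loc 1.82 -0.3 2.05 M 0.022 -0.06 -0.01 w 50.0 [637.7 -94.7 330.5]
(np.float64(230.93973526215427), np.float64(0.9898501284450112), np.int64(2774))
86.93973526215427 (array([4.52, 0.03, 1.32]), np.float64(-0.005)) (array([ 3.8 , -0.24, 20.3 ]), np.float64(-0.005))
```

Call:
{"fn": "play_rows", "kwargs": {
  "steps": [
    [3,0,0,0],
    [4.7,0,3,0],
    [4.5,0,8,0],
    [4.3,0,13,0],
    [4.1,-0.1,17.5,0]
  ]
}}

```text
time_s: 44.65
tool_pos: [692.2, -91.1, 163.3]
tcp_rot: [3.126, 0.127, 0.06]
contact_force: [1.8, -0.7, -0.2]
width: 50.2
```

```bash
python3 - <<'E'
from mv import *
where();print(rel(g(87,107)))
E
```

```text
t 44.65 ang 73.3 r 112.3 off -1.0 F loc 1.75 -0.83 -0.17 M -0.02 0.033 0.006 w 50.2 [692.2 -91.1 163.3]
(array([-0.17, -0.14,  2.66]), np.float64(-0.005))
```

Call:
{"fn": "play_rows", "kwargs": {
  "steps": [
    [-0.17,-0.1,1.5,0],
    [-0.17,-0.1,2.65,0],
    [-0.17,-0.1,2.65,0]
  ]
}}

```text
time_s: 44.95
tool_pos: [691.9, -90.4, 137.2]
tcp_rot: [3.126, 0.127, 0.06]
contact_force: [-0.3, -0.3, 0.6]
width: 49.7
```

Call:
{"fn": "play_rows", "kwargs": {
  "steps": [
    [0,0,0,0],
    [0,0,0,0],
    [0,0,0,0],
    [0,0,0,0]
  ],
  "claw": 0,
  "newtons": 40
}}

```text
time_s: 45.35
tool_pos: [692.9, -90.7, 138.8]
tcp_rot: [3.125, 0.127, 0.065]
contact_force: [2.7, -0.1, 4.8]
width: 14.6
```

```bash
bash l "-90,-1,231,107,step=2.2,n=4,save=False,cam=False"
python3 -c "
from mv import *
p,d=vision.grab_frame('side');cv2.imwrite('pics/s5.png',cv2.resize(p[100:270,220:440],None,fx=3.5,fy=3.5)[...,::-1])"
```

```text
t 45.35 ang 85.89 r 108.7 off -0.6 F loc 2.68 -0.31 4.82 M -0.301 -0.541 0.09 w 14.6 [692.9 -90.7 138.8]
wheel [-999.    0.    0.] tq(h=.2) 0.507 jv 0.005
[[-0.19, -0.06, -0.41, 0], [-0.22, -0.05, -0.82, 0], [-0.28, -0.04, -1.22, 0], [-0.34, -0.04, -1.63, 0]]
```

View pics/s5.png

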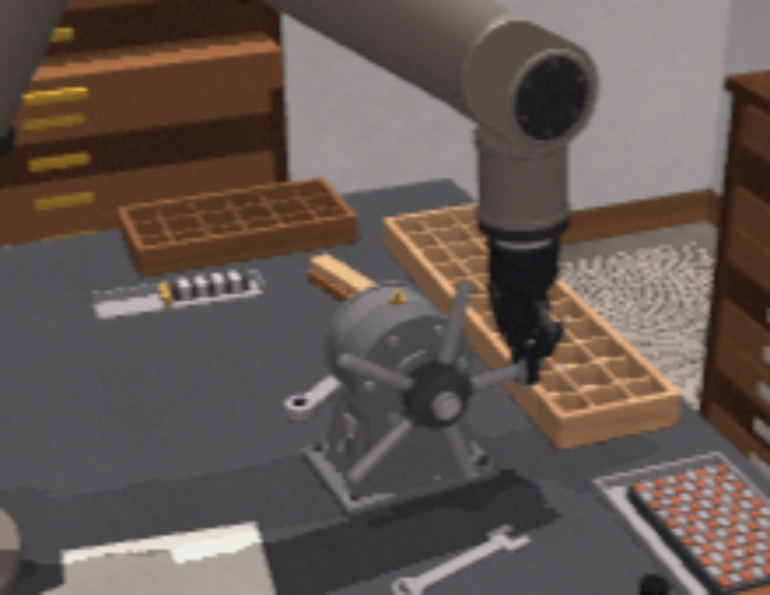

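```bash
sed -i "s/w=wheel(guess) if cam else/w=wheel(guess,cam if isinstance(cam,str) else 'wrist') if cam else/" mv.py; python3 -c "
from mv import *
print(wheel(231,'side'))"
```

```text
(np.float64(230.91075510519462), np.float64(2.3966264176189047), np.int64(364))
```

Call:
{"fn": "play_rows", "kwargs": {
  "steps": [
    [-0.03,0,-0.41,0],
    [-0.07,0,-0.82,0],
    [-0.13,0,-1.22,0],
    [-0.2,0,-1.63,0]
  ]
}}

```text
time_s: 45.85
tool_pos: [689.8, -90.9, 154.8]
tcp_rot: [3.125, 0.126, 0.063]
contact_force: [1.4, -3.0, -8.4]
width: 14.4
```

```bash
bash l "-90,-1,223,step=2.2,n=3,cam='side'"
```

```text
t 45.85 ang 77.26 r 107.9 off -0.6 F loc 1.1 -3.14 -8.37 M -0.518 -0.45 0.067 w 14.4 [689.8 -90.9 154.8]
wheel [223.18   2.33 352.  ] tq(h=.2) -0.677 jv 0.072
[[-0.07, -0.06, -0.35, 0], [-0.17, -0.05, -0.75, 0], [-0.28, -0.05, -1.15, 0]]
```

Call:
{"fn": "play_rows", "kwargs": {
  "steps": [
    [-0.08,0,-0.39,0],
    [-0.18,0,-0.78,0],
    [-0.3,0,-1.16,0]
  ]
}}

```text
time_s: 46.2
tool_pos: [685.7, -91.3, 166.9]
tcp_rot: [3.125, 0.126, 0.062]
contact_force: [-1.8, -2.9, -8.7]
width: 15.0
```

```bash
bash l "-90,-1,216.5,step=2.2,n=3,cam='side'"
```

```text
t 46.2 ang 70.45 r 107.3 off -0.6 F loc -1.99 -2.73 -8.69 M -0.58 -0.014 -0.013 w 15.0 [685.7 -91.3 166.9]
wheel [216.26   2.26 337.  ] tq(h=.2) -0.395 jv 0.058
[[-0.12, -0.06, -0.34, 0], [-0.26, -0.05, -0.72, 0], [-0.42, -0.04, -1.1, 0]]
```

Call:
{"fn": "play_rows", "kwargs": {
  "steps": [
    [-0.12,0.03,-0.37,0],
    [-0.26,0.03,-0.74,0],
    [-0.42,0.03,-1.1,0]
  ]
}}

```text
time_s: 46.55
tool_pos: [680.5, -91.7, 178.3]
tcp_rot: [3.125, 0.126, 0.061]
contact_force: [-2.0, -1.5, -11.0]
width: 14.6
```

```bash
bash l "-90,-1,209.5,step=2.2,n=3,cam='side'"
```

```text
t 46.55 ang 63.73 r 107.0 off -0.6 F loc -2.1 -1.31 -10.98 M -0.02 0.26 -0.028 w 14.6 [680.5 -91.7 178.3]
wheel [210.07   2.06 336.  ] tq(h=.2) -0.794 jv 0.06
[[-0.15, -0.05, -0.32, 0], [-0.34, -0.05, -0.68, 0], [-0.54, -0.04, -1.04, 0]]
```

Call:
{"fn": "play_rows", "kwargs": {
  "steps": [
    [-0.16,0,-0.34,0],
    [-0.34,0,-0.69,0],
    [-0.54,0,-1.04,0]
  ]
}}

```text
time_s: 46.9
tool_pos: [674.1, -92.2, 189.2]
tcp_rot: [3.125, 0.126, 0.06]
contact_force: [-2.2, -1.6, -12.7]
width: 15.0
```

```bash
bash l "-90,-1,203,step=2.2,n=3,cam='side'"
```

```text
t 46.9 ang 56.98 r 106.7 off -0.6 F loc -2.34 -1.39 -12.69 M -0.174 0.484 0.009 w 15.0 [674.1 -92.2 189.2]
wheel [203.73   2.17 331.  ] tq(h=.2) -1.017 jv 0.064
[[-0.19, -0.05, -0.3, 0], [-0.42, -0.05, -0.64, 0], [-0.67, -0.04, -0.97, 0]]
```

Now back in + direction.

Call:
{"fn": "play_rows", "kwargs": {
  "steps": [
    [0.23,0,0.34,0],
    [0.44,0,0.68,0],
    [0.63,0,1.04,0],
    [0.81,0,1.4,0]
  ]
}}

```text
time_s: 47.35
tool_pos: [682.3, -91.6, 176.9]
tcp_rot: [3.125, 0.126, 0.06]
contact_force: [-12.3, -0.5, 2.3]
width: 14.9
```

```bash
bash l "90,1,210,step=2.2,n=3,cam='side'"
```

```text
t 47.35 ang 64.82 r 107.9 off -0.6 F loc -12.28 0.57 2.31 M 0.183 3.106 0.147 w 14.9 [682.3 -91.6 176.9]
wheel [211.35   2.28 324.  ] tq(h=.2) 0.139 jv 0.063
[[0.14, -0.07, 0.33, 0], [0.28, -0.07, 0.72, 0], [0.4, -0.08, 1.12, 0]]
```

Call:
{"fn": "play_rows", "kwargs": {
  "steps": [
    [0.09,0,0.36,0],
    [0.24,0,0.74,0],
    [0.37,0,1.12,0]
  ]
}}

```text
time_s: 47.7
tool_pos: [687.7, -91.1, 167.2]
tcp_rot: [3.125, 0.126, 0.064]
contact_force: [-3.8, -0.5, 5.2]
width: 14.4
```

```bash
bash l "90,1,217,step=2.2,n=3,cam='side'"
```

```text
t 47.7 ang 70.66 r 109.3 off -0.6 F loc -3.82 -0.17 5.22 M -0.084 1.18 0.078 w 14.4 [687.7 -91.1 167.2]
wheel [216.51   2.11 351.  ] tq(h=.2) 0.259 jv 0.057
[[0.1, -0.07, 0.35, 0], [0.2, -0.07, 0.76, 0], [0.28, -0.08, 1.17, 0]]
```

Call:
{"fn": "play_rows", "kwargs": {
  "steps": [
    [0.07,0,0.37,0],
    [0.17,0,0.77,0],
    [0.25,0,1.17,0]
  ]
}}

```text
time_s: 48.05
tool_pos: [692.3, -90.8, 157.0]
tcp_rot: [3.124, 0.127, 0.07]
contact_force: [-1.1, -0.6, 7.3]
width: 14.7
```

```bash
bash l "90,1,223,step=2.2,n=3,cam='side'"; python3 an4.py|grep -v '(';python3 an6.py
```

```text
t 48.05 ang 76.41 r 110.8 off -0.7 F loc -1.11 -0.48 7.31 M -0.04 0.756 0.13 w 14.7 [692.3 -90.8 157. ]
wheel [222.     2.18 348.  ] tq(h=.2) 0.283 jv 0.059
[[0.06, -0.07, 0.36, 0], [0.11, -0.08, 0.78, 0], [0.15, -0.09, 1.2, 0]]
74
0 0 0 [-0.254  0.309  0.199] A 0.4 bot 230.5 0.172
0 0 1 [-0.249  0.305  0.198 -0.011] A 0.394 bot 230.8 0.172
0 1 0 [-0.258  0.292  0.199 -0.021] A 0.39 bot 228.5 0.171
0 1 1 [-0.259  0.292  0.199 -0.022  0.002] A 0.391 bot 228.5 0.171
0 2 0 [-0.258  0.296  0.199 -0.013 -0.177] A 0.393 bot 228.9 0.171
0 2 1 [-0.258  0.296  0.199 -0.013 -0.177 -0.   ] A 0.393 bot 229.0 0.171
1 0 0 [-0.244  0.321  0.201] A 0.403 bot 232.7 0.173
1 0 1 [-0.221  0.299  0.195 -0.047] A 0.372 bot 233.6 0.174
1 1 0 [-0.247  0.295  0.2   -0.033] A 0.385 bot 230.1 0.171
1 1 1 [-0.23   0.292  0.196 -0.019 -0.031] A 0.372 bot 231.8 0.172
1 2 0 [-0.247  0.3    0.2   -0.024 -0.182] A 0.388 bot 230.6 0.171
1 2 1 [-0.231  0.296  0.197 -0.012 -0.161 -0.03 ] A 0.376 bot 232.1 0.172
boot 230.46546600133283 3.432436371939952
ML [-0.25   0.307  0.2   -0.57 ] sF 0.57 A 0.396 bot 230.9
ML drag free [-0.247  0.305  0.199 -0.568  0.513] sF 0.57 A 0.392 bot 231.0
```

```bash
cat > an7.py <<'E'
from an import *
from mv import ex
from scipy.optimize import minimize
C={3.2:.007,3.7:.013,4.2:.018,4.7:.022,5.2:.022,5.7:.019,6.2:.013,6.7:.005,7.2:-.004,7.7:-.008,}
# for t<=6.2.. rotvec sign: (-3.138,..,+c) == (3.138,..,-c)
C={k:-v for k,v in C.items()}; C.update({7.2:.004,7.7:.008,6.7:-.005,
10.55:-.005,11.1:-.002,12.75:0,13.3:-.001,13.85:-.001,14.4:-.001,14.95:-.001,15.5:-.001,16.05:-.001,16.6:-.001,19.5:-.018,20.05:-.016,20.6:-.015,22.05:-.019,22.6:-.023,23.15:-.026,23.7:-.028,25.1:-.027,25.65:-.027,26.2:-.026,26.75:-.024,27.3:-.022,27.85:-.022,28.4:-.021,28.95:-.021,29.5:-.022,30.05:-.020,30.6:-.019,31.15:-.015,31.7:-.011,32.25:-.004,32.8:.002,33.35:.007,33.9:.002,34.45:.003,35.0:.003,35.55:.003,36.1:.004,36.65:.005,37.2:.009})
def get():
    D=load()
    t=np.array([d['t'] for d in D]);x=np.array([d['x'] for d in D])/1e3;z=np.array([d['z'] for d in D])/1e3;F=np.array([d['F'] for d in D]);M=np.array([d['M'] for d in D])
    a=np.radians([d['a'] for d in D]);dr=np.array([d['dir'] for d in D],float)
    tx=np.array([np.dot(d['rot'],ex) if 'rot' in d else 2*C[round(d['t'],2)]/np.pi for d in D])
    return t,x,z,F,M,a,dr,tx
t,x,z,F,M,a,dr,tx=get();n=len(a)
def bot(c): return (270-np.degrees(np.arctan2(-c[0],c[1])))%360
def fit(w,bias=0,drag=0,tilt=1,sel=slice(None)):
    # ref: xr=x-L tx, zr=z-.019+L
    k=tilt*tx
    y=-((z-.019)*F[:,0]-x*F[:,2]+M[:,1])-.52*dr
    cols=[np.sin(a),np.cos(a),F[:,0]+k*F[:,2]]
    if bias:cols.append(np.ones(n))
    if drag:cols.append(dr)
    B=np.array(cols).T
    c,*_=np.linalg.lstsq((B*w[:,None])[sel],(y*w)[sel],rcond=None);return c,y-B@c
if __name__=='__main__':
    print('tilt range',tx.min(),tx.max())
    w=np.ones(n)
    for tilt in(0,1):
      for b in(0,1):
        for d in(0,1):
          c,e=fit(w,b,d,tilt);print(tilt,b,d,c.round(3),'A',np.hypot(*c[:2]).round(3),'bot',bot(c).round(1),e.std().round(3))
    w2=1/np.sqrt((z+.2)**2+x**2+.01)
    c,e=fit(w2);print('weighted',c.round(3),bot(c))
    c,e=fit(w)
    # huber/L1
    w3=w.copy()
    for _ in range(30): w3=1/np.sqrt(np.maximum(abs(e),.05));c,e=fit(w3)
    print('L1',c.round(3),bot(c))
    rng=np.random.default_rng(0);bs=[bot(fit(np.sqrt(rng.multinomial(n,w/n).astype(float)))[0]) for _ in range(500)];print('boot',np.mean(bs),np.std(bs))
    for lo,hi in((0,17),(0,27.5),(17,60),(27.5,60),(0,45)):
        s=(t>lo)&(t<hi);c,e=fit(w,sel=s);print(lo,hi,s.sum(),c.round(3),'A',np.hypot(*c[:2]).round(3),bot(c).round(1))
E
python3 an7.py
```

```text
tilt range -0.017825353626292277 0.043861779557536465
0 0 0 [-0.254  0.309  0.218] A 0.4 bot 230.5 0.172
0 0 1 [-0.249  0.305  0.217 -0.011] A 0.394 bot 230.8 0.172
0 1 0 [-0.258  0.292  0.218 -0.021] A 0.39 bot 228.5 0.171
0 1 1 [-0.259  0.292  0.218 -0.022  0.002] A 0.391 bot 228.5 0.171
1 0 0 [-0.257  0.311  0.218] A 0.404 bot 230.5 0.169
1 0 1 [-0.246  0.303  0.215 -0.025] A 0.39 bot 231.0 0.169
1 1 0 [-0.26   0.298  0.218 -0.017] A 0.396 bot 228.9 0.169
1 1 1 [-0.25   0.297  0.216 -0.009 -0.019] A 0.388 bot 230.0 0.169
weighted [-0.253  0.309  0.218] 230.68306539544147
L1 [-0.253  0.344  0.22 ] 233.67957185901219
boot 230.3193009060054 3.361607390685993
0 17 20 [-0.285  0.218  0.211] A 0.359 217.4
0 27.5 32 [-0.267  0.239  0.215] A 0.358 221.9
17 60 54 [-0.284  0.358  0.219] A 0.457 231.6
27.5 60 42 [-0.33   0.424  0.221] A 0.537 232.1
0 45 67 [-0.258  0.289  0.216] A 0.388 228.2
```

Call:
{"fn": "play_rows", "kwargs": {
  "steps": [
    [0.04,0,0.35,0],
    [0.08,0,0.71,0],
    [0.11,0,1.07,0],
    [0.13,0,1.43,0],
    [0.14,0,1.8,0]
  ]
}}

```text
time_s: 48.6
tool_pos: [696.7, -90.4, 140.8]
tcp_rot: [3.124, 0.127, 0.077]
contact_force: [2.4, 0.4, 6.6]
width: 14.6
```

```bash
bash l "95,1,231,step=2.0,n=5,cam='side'"
```

```text
t 48.6 ang 85.02 r 112.6 off -0.7 F loc 2.41 0.19 6.62 M -0.09 -0.308 0.038 w 14.6 [696.7 -90.4 140.8]
wheel [230.73   2.49 366.  ] tq(h=.2) 0.545 jv 0.064
[[0.01, -0.07, 0.33, 0], [0.0, -0.08, 0.72, 0], [-0.02, -0.09, 1.12, 0], [-0.05, -0.09, 1.51, 0], [-0.09, -0.1, 1.89, 0]]
```

Call:
{"fn": "play_rows", "kwargs": {
  "steps": [
    [-0.02,0,0.33,0],
    [-0.06,0,0.68,0],
    [-0.1,0,1.03,0],
    [-0.15,0,1.38,0],
    [-0.2,0,1.73,0]
  ]
}}

```text
time_s: 49.15
tool_pos: [697.9, -90.3, 125.2]
tcp_rot: [3.124, 0.128, 0.085]
contact_force: [3.0, -0.1, 7.5]
width: 14.1
```

```bash
bash l "40,1,239,step=2.0,n=5,cam='side'"
```

```text
t 49.15 ang 92.94 r 113.5 off -0.7 F loc 3.0 -0.33 7.49 M -0.102 -0.299 0.069 w 14.1 [697.9 -90.3 125.2]
wheel [238.16   2.53 389.  ] tq(h=.2) 0.566 jv 0.064
[[0.04, -0.06, -0.45, 0], [0.06, -0.05, -0.84, 0], [0.07, -0.05, -1.24, 0], [0.06, -0.04, -1.63, 0], [0.04, -0.03, -2.03, 0]]
```

Call:
{"fn": "play_rows", "kwargs": {
  "steps": [
    [0.02,0,-0.41,0],
    [0.03,0,-0.82,0],
    [0.03,0,-1.22,0],
    [0.02,0,-1.63,0],
    [0.0,0,-2.03,0]
  ]
}}

```text
time_s: 49.7
tool_pos: [696.6, -90.3, 145.2]
tcp_rot: [3.124, 0.128, 0.085]
contact_force: [-1.4, -3.8, -7.2]
width: 14.1
```

```bash
bash l "40,-1,229,112,step=2.0,n=5,cam='side'"
```

```text
t 49.7 ang 82.79 r 113.0 off -0.6 F loc -1.73 -3.63 -7.22 M -0.657 0.321 0.01 w 14.1 [696.6 -90.3 145.2]
wheel [228.24   2.38 363.  ] tq(h=.2) -0.76 jv 0.065
[[-0.13, -0.06, -0.32, 0], [-0.18, -0.05, -0.71, 0], [-0.24, -0.05, -1.1, 0], [-0.31, -0.04, -1.48, 0], [-0.4, -0.03, -1.86, 0]]
```

Call:
{"fn": "play_rows", "kwargs": {
  "steps": [
    [-0.05,0.03,-0.36,0],
    [-0.11,0.03,-0.73,0],
    [-0.18,0.03,-1.1,0],
    [-0.26,0.03,-1.48,0],
    [-0.36,0.03,-1.86,0]
  ]
}}

```text
time_s: 50.25
tool_pos: [691.6, -90.8, 164.3]
tcp_rot: [3.124, 0.127, 0.084]
contact_force: [-0.8, -2.2, -8.7]
width: 14.6
```

```bash
bash l "40,-1,219,111,step=2.0,n=5,cam='side'"
```

```text
t 50.25 ang 72.74 r 112.1 off -0.7 F loc -0.97 -2.16 -8.74 M -0.307 0.256 0.031 w 14.6 [691.6 -90.8 164.3]
wheel [218.86   2.2  344.  ] tq(h=.2) -0.966 jv 0.054
[[-0.19, -0.06, -0.29, 0], [-0.31, -0.05, -0.66, 0], [-0.43, -0.04, -1.03, 0], [-0.57, -0.04, -1.39, 0], [-0.73, -0.03, -1.75, 0]]
```

Call:
{"fn": "play_rows", "kwargs": {
  "steps": [
    [-0.12,0,-0.34,0],
    [-0.24,0,-0.69,0],
    [-0.37,0,-1.04,0],
    [-0.51,0,-1.39,0],
    [-0.67,0,-1.75,0]
  ]
}}

```text
time_s: 50.8
tool_pos: [683.5, -91.4, 182.1]
tcp_rot: [3.123, 0.127, 0.084]
contact_force: [1.1, -4.7, -9.3]
width: 14.4
```

```bash
bash l "40,-1,209.5,110,step=2.0,n=5,cam='side'"
```

```text
t 50.8 ang 62.69 r 111.4 off -0.6 F loc 0.73 -4.81 -9.27 M -0.914 -0.172 -0.04 w 14.4 [683.5 -91.4 182.1]
wheel [209.1    2.22 342.  ] tq(h=.2) -0.929 jv 0.06
[[-0.26, -0.06, -0.25, 0], [-0.44, -0.05, -0.59, 0], [-0.62, -0.04, -0.92, 0], [-0.82, -0.04, -1.25, 0], [-1.03, -0.03, -1.57, 0]]
```

Call:
{"fn": "play_rows", "kwargs": {
  "steps": [
    [0.18,0.03,0.35,0],
    [0.34,0.03,0.7,0],
    [0.49,0.03,1.05,0],
    [0.62,0.03,1.41,0],
    [0.74,0.03,1.77,0]
  ]
}}

```text
time_s: 51.35
tool_pos: [691.8, -90.8, 166.3]
tcp_rot: [3.124, 0.127, 0.084]
contact_force: [-6.8, -1.1, 5.8]
width: 14.3
```

```bash
bash l "95,1,219,110,step=2.0,n=5,cam='side'"; python3 an7.py; sed -n '1p' an7.py >/dev/null; python3 - <<'E'
from an7 import *
w=np.where((t>37.3)&(t<48.2),.6,1.)
for b in(0,1):
  for d in(0,1):
    c,e=fit(w,b,d);print('w',b,d,c.round(3),'A',np.hypot(*c[:2]).round(3),bot(c).round(1))
s=(t>37.3)&(t<48.2);print('sd 3row',e[s].std(),'5row',e[~s].std())
E
```

```text
t 51.35 ang 71.78 r 112.9 off -0.6 F loc -6.84 -0.5 5.75 M 0.044 1.555 -0.173 w 14.3 [691.8 -90.8 166.3]
wheel [217.75   2.2  337.  ] tq(h=.2) 0.672 jv 0.054
[[-0.2, -0.07, 0.39, 0], [-0.12, -0.08, 0.76, 0], [-0.05, -0.08, 1.14, 0], [0.01, -0.09, 1.52, 0], [0.05, -0.1, 1.9, 0]]
tilt range -0.017825353626292277 0.053918821805024754
0 0 0 [-0.25   0.318  0.218] A 0.405 bot 231.8 0.176
0 0 1 [-0.258  0.323  0.22   0.017] A 0.413 bot 231.4 0.175
0 1 0 [-0.255  0.298  0.217 -0.025] A 0.392 bot 229.4 0.175
0 1 1 [-0.274  0.297  0.221 -0.039  0.036] A 0.404 bot 227.4 0.174
1 0 0 [-0.251  0.318  0.218] A 0.405 bot 231.6 0.168
1 0 1 [-0.248  0.315  0.217 -0.008] A 0.401 bot 231.8 0.168
1 1 0 [-0.256  0.301  0.217 -0.021] A 0.395 bot 229.6 0.168
1 1 1 [-0.257  0.301  0.218 -0.022  0.002] A 0.395 bot 229.5 0.168
weighted [-0.246  0.317  0.218] 232.1783071417203
L1 [-0.244  0.349  0.219] 235.02552611007675
boot 231.62708757459086 3.208354705114588
0 17 20 [-0.285  0.218  0.211] A 0.359 217.4
0 27.5 32 [-0.267  0.239  0.215] A 0.358 221.9
17 60 60 [-0.277  0.362  0.219] A 0.456 232.6
27.5 60 48 [-0.32   0.425  0.22 ] A 0.532 233.0
0 45 67 [-0.258  0.289  0.216] A 0.388 228.2
w 0 0 [-0.24   0.296  0.216] A 0.381 231.0
w 0 1 [-0.238  0.295  0.216 -0.003] A 0.379 231.0
w 1 0 [-0.243  0.276  0.215 -0.027] A 0.368 228.6
w 1 1 [-0.25   0.276  0.217 -0.033  0.015] A 0.373 227.8
sd 3row 0.22846553865053096 5row 0.1351892414052115
```

Call:
{"fn": "play_rows", "kwargs": {
  "steps": [
    [0.03,0,0.42,0],
    [0.08,0,0.86,0],
    [0.12,0,1.3,0],
    [0.14,0,1.74,0],
    [0.15,0,2.15,0]
  ]
}}

```text
time_s: 51.9
tool_pos: [696.9, -90.3, 146.3]
tcp_rot: [3.124, 0.128, 0.093]
contact_force: [5.2, -0.9, 7.8]
width: 14.6
```

```bash
bash l "95,1,228,step=2.0,n=5,cam='side'"; python3 -c "
from mv import *
print(wheel(228,'wrist',excl=False),wheel(228,'side'));where()"; python3 an7.py | sed -n '6,10p'
```

```text
t 51.9 ang 82.23 r 113.4 off -0.6 F loc 5.06 -1.36 7.79 M -0.196 -0.727 0.055 w 14.6 [696.9 -90.3 146.3]
wheel [228.11   2.39 358.  ] tq(h=.2) 0.513 jv 0.067
[[0.02, -0.07, 0.34, 0], [0.03, -0.08, 0.73, 0], [0.03, -0.09, 1.13, 0], [0.01, -0.09, 1.52, 0], [-0.02, -0.1, 1.92, 0]]
(np.float64(228.0418409676532), np.float64(3.0170431918219593), np.int64(6244)) (np.float64(228.36019293346095), np.float64(2.3618433438841926), np.int64(358))
t 52.05 ang 82.48 r 113.3 off -0.7 F loc 9.44 -2.39 -0.33 M -0.329 -1.503 0.068 w 14.6 [696.9 -90.4 145.8]
1 0 0 [-0.25   0.318  0.218] A 0.405 bot 231.8 0.167
1 0 1 [-0.246  0.315  0.217 -0.01 ] A 0.4 bot 232.0 0.167
1 1 0 [-0.255  0.301  0.217 -0.022] A 0.394 bot 229.7 0.167
1 1 1 [-0.254  0.301  0.217 -0.021 -0.001] A 0.394 bot 229.8 0.167
weighted [-0.244  0.317  0.218] 232.38977573890892
```

Call:
{"fn": "play_rows", "kwargs": {
  "steps": [
    [0,0,0.2,0],
    [-0.03,0,0.3,0],
    [-0.03,0,0.3,0],
    [-0.03,0,0.3,0],
    [-0.03,0,0.3,0]
  ]
}}

```text
time_s: 52.55
tool_pos: [697.4, -90.3, 143.8]
tcp_rot: [3.124, 0.128, 0.095]
contact_force: [-0.7, -1.8, 6.3]
width: 14.5
```

```bash
python3 - <<'E'
from mv import *
where();print(wheel(229,'side'));
for n in('top','side','wrist'):
    p,d=vision.grab_frame(n);cv2.imwrite(f'pics/{n}9.png',p[...,::-1])
where();print(wheel(229,'side'))
E
```

```text
t 52.55 ang 83.53 r 113.6 off -0.6 F loc -0.85 -1.7 6.33 M -0.313 0.598 0.037 w 14.5 [697.4 -90.3 143.8]
(np.float64(229.33240035743165), np.float64(2.3744233267071406), np.int64(357))
t 52.75 ang 83.54 r 113.6 off -0.7 F loc -2.33 -1.59 6.35 M -0.33 0.595 0.129 w 14.5 [697.4 -90.3 143.8]
(np.float64(229.42165126793228), np.float64(2.418255187024854), np.int64(360))
```

View pics/side9.png

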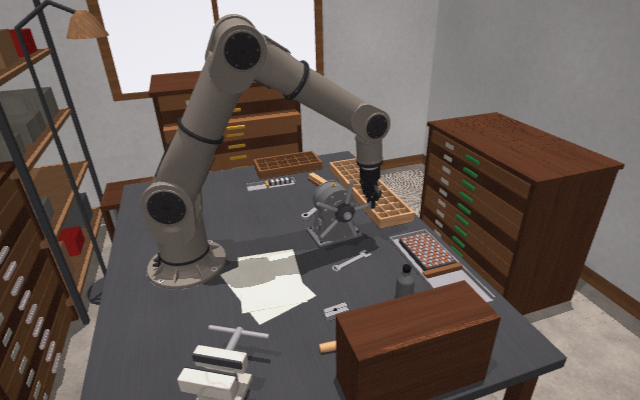

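View pics/wrist9.png

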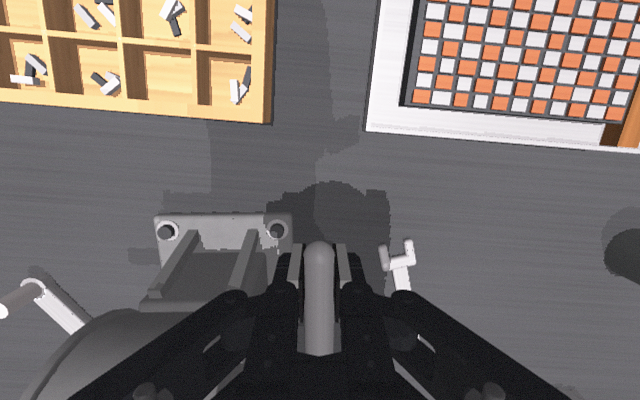

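```bash
python3 -c "
from plant import ctrl
print(ctrl.job_done())"
```

```text
the job is handed in; nothing more can be done
None
```

I found the heavy side by feel, turned it to the bottom as best I could measure, and handed the job in with a spoke still gripped at 40 N. I'd put the angle at ±3–4° at best. Don't treat it as exact.

**How I found it:** I turned the wheel about 300° forward from its starting position, then back and forth past the bottom. From roughly 75 force readings, I fitted the drag plus the eccentric's pull.
- **Checks that agreed:** The fitted drag came out at about 0.50–0.52 N m, against the 0.52 given. The eccentric's pull fitted at about 0.38–0.40 N m, inside the 0.32–0.46 range.
- **Bottom position:** The full fits put the bottom at a wheel angle of 228–232°.
- **Where it rests:** The camera read the wheel at 229.4° at hand-in. It was still, and the clock was at about 52.8 s of the 72 s.

**What disagreed:**
- **Estimates drifted:** The fit over the first half of the data gave about 222°, and the first sweeps alone gave 217°. The later data gave 232–233°. I chose the middle of the full-data fits.
- **Noisy readings:** Each torque reading scattered by 0.13–0.23 N m.
- **Slipping grip:** The pads crept along the spokes by up to 10°, so I read the wheel angle from the cameras instead of the arm. For the first sweep I had to interpolate it.
- **Tilt:** The tool had leaned about 3° by the end.

In the last side picture nothing else on the bench looks moved. I judged that by eye and did not measure it.

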